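# Reset the stop adjuster on a sloping die block

## Task

On the die block, back off the hexagonal lock ring by a quarter turn, turn the adjuster above it with its thumb bar until its pointer nose lines up with the setting clip on the dial, then retighten the lock ring fully, until it comes up firm against its stop. Leave the clip and the loose pieces lying about where they are, and let go of everything at the end.

Things in the scene. Friction and masses are not known exactly. Their poses are not given: they have to be found in the camera images.
- dieblock: Fixed heavy steel die block, base 200 x 150 x 26 mm; origin under it on the bench, z up. On it a plate (140 x 130 mm) slopes by 26 degrees, rising to the body's +x. The adjuster's axis stands square on the plate, pointing up and to the body's -x: direction (-0.438, 0, 0.899) in the body's frame.
- axis_foot (a point): Point on the plate's face where the axis of dial, ring and adjuster starts, at (0, 0, 105) mm from the block's origin. Its z is the axis, its x is the uphill direction (0.899, 0, 0.438 in the block's frame), called zero direction. All heights here are mm above this point along the axis. A flat dark dial plate of radius 43 fills heights 0 to 4.
- lockring (a joint): Lock ring's angle (rad): 0 = fully tight at a hard stop, growing anticlockwise seen from above as it loosens, to 2.6. Stays where left. Takes about 0.25 N m loose, climbing over the last 0.6 rad to about 0.45 N m. Below 0.6 it clamps the adjuster, which then must not be forced; it never drags it round. Flat normals stand at this angle + any multiple of 60 degrees from the zero direction.
- ring_center (a point): Centre of the hexagonal steel lock ring, on the axis at height 24: 46 mm across flats, 53 across corners, 16 thick (heights 16 to 32), under the adjuster. It overhangs a boss of radius 18. Fingers can straddle the adjuster to grip it; fingertips have free space beneath it down to height 9 (the clip reaches 8).
- adjuster_grip (a point): Centre of the adjuster's dark steel thumb bar, on the axis at height 53: 32 long, 12 thick, heights 42 to 64. Its length runs in the pointer's direction, so it is pinched across that. Under it a hub of radius 14, heights 34 to 41. With the ring loose it turns with about 0.05 N m, over 3.4 rad, and stays where left.
- pointer_tip (a point): Tip of the small pointer nose (4 mm wide) on the adjuster's hub, 22 mm from the axis at height 37.5, under one end of the thumb bar. Seen from above the adjuster has to turn clockwise, by 0.8 to 2.9 rad, to bring it to the clip.
- clip_mark (a point): Top middle of the setting clip, a bright metal bar 17 x 6 x 4 mm lying radially on the dial's rim, this point 35.5 mm from the axis at height 8, somewhere on the uphill side. The pointer lines up when it has the same direction from the axis as the clip, seen along the axis. Stiff, but to be left alone.
- insert: Bystander: stepped dark steel die insert, 60 x 40 x 36 mm, loose on the bench; origin under its centre.
- bushing: Bystander: flanged steel bushing, 40 mm across, 35 high, loose; origin under its centre.
- dieplate: Bystander: small steel plate with two short pins, 80 x 60 x 35 mm, loose; origin under its centre.
- screwdriver: Bystander: screwdriver lying loose on the bench.
Mind the look-alikes: they are no part of the job. There is more than one size of the dieblock; the job needs the larger.

How it is judged:
By the outcome, as a careful person would: the job done as asked, in the order asked, and still so for the second after the job is handed in, with the robot touching nothing.
It also fails if it takes over 67 s, if anything falls off the work surface, if the arm or the gripper's body presses on something with over 40 N, if the wrist force passes 120 N, or if a joint passes its speed limit or range.

## Robot

A 7-joint arm with a two-finger parallel gripper is mounted at the origin on the work surface. World frame = base frame: x ahead of the robot, y to its left, z up, the work surface at z = 0. Lengths are in m, angles in rad, forces in N, time in s.
With the tool pointing down it reaches from about 0.425 to 0.925 m from the base axis. Payload 6.8 kg.
Tool frame: the origin (TCP) lies on the mounting face of the last link; the fingertips stand 173 mm ahead of it and the grasp point (between the pads) lies 155 mm ahead of it; z points along the fingers, y is the line along which they close (so a half turn about z gives the same grasp; the last joint's range is limited). The gripper opens to 85 mm and grips with 20 to 120 N. Pads are 22 mm wide; open, the fingers measure 114 mm over their backs; the gripper's body (76 mm by 85 mm) begins 54 mm behind the grasp point. The pads swing forward as they close: fully open they stand 13 mm farther back than shut.
Start: joints at [1.141, 0.477, 0.022, 1.555, -0.011, 1.109, -0.083], TCP at [0.213, -0.64, 0.405] pointing down, gripper open.
Joint ranges: [-2.96, 2.96], [-0.34, 2.1], [-1.41, 1.46], [0.24, 2.44], [-1.37, 4.51], [0.17, 1.92], [-2.96, 2.96]. Speed limits (rad/s): [2.39, 2.39, 3.14, 3.14, 3.14, 3.14, 3.14].

## Interface

Orientations are given as a unit quaternion [w, x, y, z].
In Python, from station import bot gives the robot as it stands. The module is installed in compiled form; this text tells all that it offers.
- The arm moves only by the shell command python3 -m pendant 'ROWS' [FORCE]. ROWS is JSON, a list of rows, each a list of 5 numbers: the finger opening in m, from 0 to 0.0854, then the shift along the tool's x, y, z in m, then the turn about the tool's z in degrees. In form: [[jaw, x, y, z, yaw], ...]. A call has 1 to 12 rows; each row shifts and turns the commanded pose from where the row before left it, along the tool's axes as they then stand; what a row does not reach is not made up. A row lasts 1/12 s, in which the tool goes at most 41.7 mm and 7.16 degrees, less where a joint would pass 70% of its speed; a pose out of reach is approached as far as the arm can. A call with a gripper value outside its range is refused whole. The fingers move at their own pace and stop on an object; FORCE is the grip in N (left out, the last holds). Time passes only in rows, so rows that do not move let the fingers close. It gives the time, the measured TCP pose, the force, the opening and the grip force at its end, in the units of the state.
- bot.get_obs(): the state, without advancing time (a new reading comes with each control period).
- bot.read_camera(name): name is "scene" or "top" or "wrist"; returns (picture, depth): 480x640x3 uint8, blue, green, red; 480x640 float32, m along the optical axis (not along the pixel's ray), 0 where there is no reading.
- bot.camera_model(name): a dict with "intrinsics" (3x3 intrinsics, pixels), "dist_coeffs" ([k1, k2, p1, p2, k3] as OpenCV has them; the pictures are not rectified), "R" (3x3) and "t" (3): a world point X has camera coordinates R X + t. Camera axes: x right, y down, z forward; pixel columns grow to the right and rows downward; lengths in m; the calibration is good to about 2 mm. A picture is of the moment at which its call begins: read the wrist's pose just before it. camera_model takes no time and is no camera call; for the wrist camera it gives the pose at the moment of the call.
- bot.hand_in(): hands the job in; it is judged then, once.
Trained networks look in the newest picture that a camera, given by its name, has taken for a name from the list of things; names that differ only in an ending like _2 or _b are one class to them, and where a whole thing is asked for, a point or a joint stands for the part that bears it (a point fixed in the world has none). Each returns a list of dicts, best first, with "score" (0 to 1); they miss things now and then, are a little off and sometimes report something else, mostly with a low value. They report only what shows in the picture. A call takes as long as a camera call. They do not tell look-alikes from the thing itself.
- bot.boxes_of(name, camera): "at" ([column, row] in pixels, amid what is visible of it).
- bot.trace(name, camera): "mask" (480x640 bool, what is visible of it) and "at" ([column, row] in pixels, amid what is visible of it).
- bot.pinpoint(name, camera): "at" ([column, row] in pixels: a listed point, or the origin of a listed thing).
The state is a dict: "t": time; "q": joint angles; "joint_vel": joint speeds; "joint_torque": joint torques, N m; "eef_pos": TCP position; "tool_rot": TCP orientation; "contact_force": force on the tool from outside, world axes, zero at the start; "torque": the same for the moment, N m; "gripper_width": opening from 0.0 (shut) to 1.0 (fully open); "grasp_force": force on a finger pad.
Only numpy, scipy, OpenCV 4.12 (cv2) and the standard library are available. Lean on these libraries where they do the work, as an engineer would, in place of code of your own. Each camera call takes 0.05 s, during which the arm holds its last target. There are 200 camera calls.

## Working session

There is one attempt and no reset: what is moved stays moved. The work goes in short steps, Python scripts to look and compute and a shell command to move; the robot and the scene stay as the last step left them, time stands still between calls to the robot, and variables do not carry over. Pictures are saved under pics/ and viewed, at most 10 in all, crops included, and the job is handed in when it is done.

```bash
mkdir -p pics
cat > h.py <<'E'
import numpy as np, cv2
from station import bot
from scipy.spatial.transform import Rotation as R
def ray(cam,px,m=None):
    m=m or bot.camera_model(cam)
    K=np.array(m["intrinsics"]);D=np.array(m["dist_coeffs"])
    u=cv2.undistortPoints(np.array([[px]],float),K,D)[0,0]
    Rm=np.array(m["R"]);t=np.array(m["t"])
    return -Rm.T@t, Rm.T@np.array([u[0],u[1],1.])
def world(cam,px,d,m=None):
    o,r=ray(cam,px,m); return o+r*d
def proj(cam,X,m=None):
    m=m or bot.camera_model(cam)
    return cv2.projectPoints(np.atleast_2d(X).astype(float),cv2.Rodrigues(np.array(m["R"]))[0],np.array(m["t"]),np.array(m["intrinsics"]),np.array(m["dist_coeffs"]))[0][:,0]
def medd(d,px,r=2):
    c,w=int(round(px[0])),int(round(px[1]));p=d[max(0,w-r):w+r+1,max(0,c-r):c+r+1];p=p[p>0]
    return float(np.median(p)) if p.size else 0
E
python3 - <<'E'
from h import *
o=bot.get_obs();print({k:np.round(v,3).tolist() for k,v in o.items()})
ims=[]
for c in["scene","top"]:
    im,d=bot.read_camera(c);ims.append(im);cv2.imwrite(f"pics/{c}0.png",im)
    for n in["dieblock","axis_foot","ring_center","adjuster_grip","pointer_tip","clip_mark"]:
        for r in bot.pinpoint(n,c)[:3]:
            z=medd(d,r["at"]);print(c,n,round(r["score"],2),np.round(r["at"]),z and np.round(world(c,r["at"],z),3))
E
```

```text
{'t': 0.0, 'q': [1.141, 0.478, 0.022, 1.556, -0.012, 1.109, -0.083], 'joint_vel': [0.001, 0.0, -0.0, 0.0, 0.001, 0.0, 0.0], 'joint_torque': [0.001, -59.645, 1.608, -28.12, 0.012, 0.009, 0.0], 'eef_pos': [0.213, -0.64, 0.404], 'tool_rot': [-0.001, 0.987, 0.16, -0.0], 'contact_force': [-0.678, 0.575, -0.14], 'torque': [0.007, 0.013, 0.0], 'grasp_force': 0.0, 'gripper_width': 1.001}
scene dieblock 0.65 [370. 258.] [ 0.408 -0.095  0.029]
scene dieblock 0.56 [304. 330.] [0.634 0.085 0.045]
scene axis_foot 0.88 [373. 228.] [ 0.39  -0.121  0.084]
scene axis_foot 0.61 [304. 279.] [0.617 0.044 0.116]
scene ring_center 0.69 [311. 268.] [0.606 0.047 0.136]
scene ring_center 0.41 [374. 221.] [ 0.387 -0.126  0.097]
scene adjuster_grip 0.64 [314. 252.] [0.591 0.028 0.154]
scene adjuster_grip 0.57 [316. 221.] [ 0.42  -0.344 -0.001]
scene adjuster_grip 0.49 [382. 207.] [ 0.228 -0.347  0.002]
scene pointer_tip 0.61 [323. 268.] [0.581 0.039 0.126]
scene pointer_tip 0.48 [374. 214.] [ 0.379 -0.138  0.107]
scene clip_mark 0.51 [290. 280.] [0.644 0.049 0.124]
top dieblock 0.79 [304. 225.] [0.589 0.024 0.157]
top dieblock 0.55 [367. 314.] [ 0.381 -0.128  0.105]
top axis_foot 0.72 [371. 317.] [ 0.373 -0.137  0.112]
top axis_foot 0.65 [304. 222.] [0.598 0.025 0.146]
top ring_center 0.63 [303. 223.] [0.594 0.026 0.149]
top ring_center 0.5 [368. 316.] [ 0.376 -0.131  0.106]
top adjuster_grip 0.68 [299. 229.] [0.579 0.034 0.161]
top adjuster_grip 0.51 [370. 321.] [ 0.364 -0.134  0.119]
top adjuster_grip 0.24 [304. 225.] [0.589 0.024 0.157]
top pointer_tip 0.7 [302. 219.] [0.604 0.028 0.143]
top pointer_tip 0.69 [292. 223.] [0.596 0.054 0.133]
top pointer_tip 0.52 [372. 313.] [ 0.382 -0.142  0.103]
top clip_mark 0.59 [298. 223.] [0.594 0.039 0.15 ]
top clip_mark 0.54 [298. 208.] [0.634 0.039 0.122]
```

View pics/scene0.png

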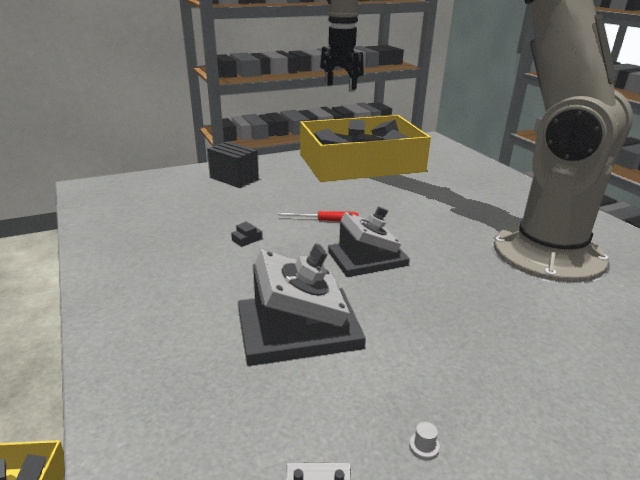

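View pics/top0.png

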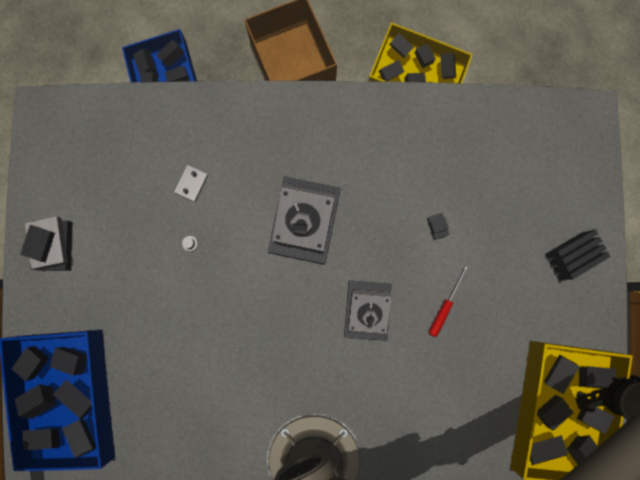

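Look-alikes: the large die block is at top (304,222) / scene (304,300). The small block is at top (370,315) / scene (370,245). I'm choosing the larger one, at about (0.6, 0.03), and will move the wrist camera over it.

Run:
```python
from h import *
m=bot.camera_model("wrist");o=bot.get_obs()
T=R.from_quat(np.roll(o["tool_rot"],-1)).as_matrix()
Rm=np.array(m["R"]);c=-Rm.T@np.array(m["t"])
print("tool axes cols",T.round(3).tolist());print("cam in tool",(T.T@(c-o["eef_pos"])).round(3),"cam rows in tool",(T.T@Rm.T).T.round(3).tolist(),m["intrinsics"])
im,d=bot.read_camera("top")
cv2.imwrite("pics/crop.png",cv2.resize(im[165:350,250:410],None,fx=3.2,fy=3.2,interpolation=cv2.INTER_CUBIC))
tgt=np.array([0.53,0.02,0.405]);print("shift to tgt tool",T.T@(tgt-o["eef_pos"]))
```

```text
tool axes cols [[0.949, 0.316, 0.0], [0.316, -0.949, -0.0], [0.0, 0.0, -1.0]]
cam in tool [0.073 0.    0.031] cam rows in tool [[0.0, 1.0, -0.0], [-0.958, 0.0, -0.286], [-0.286, 0.0, 0.958]] [[432.49891758   0.         317.44546575]
 [  0.         432.49891758 245.61178436]
 [  0.           0.           1.        ]]
shift to tgt tool [ 5.09120858e-01 -5.26359963e-01 -2.84799067e-04]
```

View pics/crop.png

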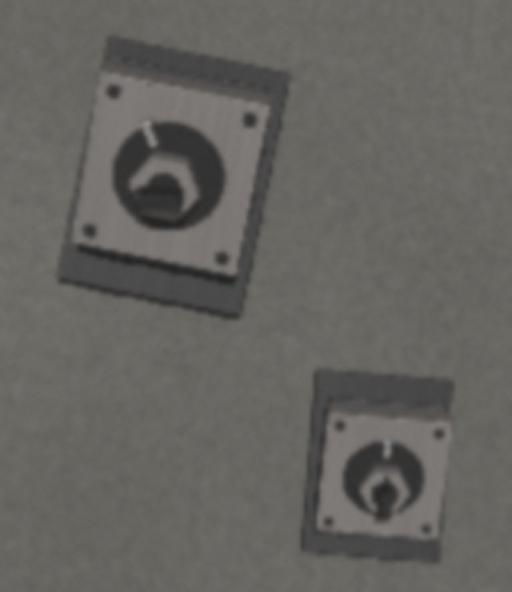

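```bash
python3 -m pendant '[[0.085,0.0263,-0.0271,0,0],[0.085,0.0263,-0.0271,0,0],[0.085,0.0263,-0.0271,0,0],[0.085,0.0263,-0.0271,0,0],[0.085,0.0263,-0.0271,0,0],[0.085,0.0263,-0.0271,0,0],[0.085,0.0263,-0.0271,0,0],[0.085,0.0263,-0.0271,0,0],[0.085,0.0263,-0.0271,0,0],[0.085,0.0263,-0.0271,0,0]]'
python3 -m pendant '[[0.085,0.0263,-0.0271,0,0],[0.085,0.0263,-0.0271,0,0],[0.085,0.0263,-0.0271,0,0],[0.085,0.0263,-0.0271,0,0],[0.085,0.0263,-0.0271,0,0],[0.085,0.0263,-0.0271,0,0],[0.085,0.0263,-0.0271,0,0],[0.085,0.0263,-0.0271,0,0],[0.085,0.0263,-0.0271,0,0],[0.085,0.0263,-0.0271,0,0]]'
python3 -m pendant '[[0.085,0,0,0,-7],[0.085,0,0,0,-7],[0.085,0,0,0,-7],[0.085,0,0,0,-7],[0.085,0,0,0,-7],[0.085,0,0,0,-7],[0.085,0,0,0,-7],[0.085,0,0,0,-7],[0.085,0,0,0,-7],[0.085,0,0,0,-7],[0.085,0,0,0,-7]]'
python3 -m pendant '[[0.085,0,0,0,-7],[0.085,0,0,0,-7],[0.085,0,0,0,-7],[0.085,0,0,0,-7],[0.085,0,0,0,-7],[0.085,0,0,0,-7],[0.085,0,0,0,-7],[0.085,0,0,0,-7],[0.085,0,0,0,-7],[0.085,0,0,0,-7],[0.085,0,0,0,0]]'
cat > meas.py <<'E'
from h import *
# block pose fit: points -> origin (x,y) & yaw, using top-face plane depth of the plate in wrist cam
def frame(yaw,org):
    c,s=np.cos(yaw),np.sin(yaw);B=np.array([[c,-s,0],[s,c,0],[0,0,1]])
    ct,st=np.cos(np.radians(26)),np.sin(np.radians(26))
    A=B@np.array([[ct,0,-st],[0,1,0],[st,0,ct]])  # cols u,v,axis
    return A, np.array(org)
E
python3 - <<'E'
from h import *
im,d=bot.read_camera("wrist");m=bot.camera_model("wrist");cv2.imwrite("pics/w1.png",im);np.savez("w1.npz",im=im,d=d,**{k:np.array(v) for k,v in m.items()})
o=bot.get_obs();print({k:np.round(v,3).tolist() for k,v in o.items() if k in("t","q","eef_pos","tool_rot")})
for n in["dieblock","axis_foot","ring_center","adjuster_grip","pointer_tip","clip_mark"]:
    for r in bot.pinpoint(n,"wrist")[:2]:
        z=medd(d,r["at"]);print(n,round(r["score"],2),np.round(r["at"]),z and np.round(world("wrist",r["at"],z,m),3))
E
```

```text
t: 1.58
eef_pos: [0.3777, -0.2984, 0.4051]
tool_rot: [0.0, 0.987, 0.16, 0.0]
contact_force: [1.4, -0.3, 0.1]
gripper_width: 0.994
grasp_force: 0.0
t: 2.42
eef_pos: [0.5416, 0.0418, 0.405]
tool_rot: [0.0, 0.987, 0.16, 0.0]
contact_force: [0.2, -1.0, 0.7]
gripper_width: 0.992
grasp_force: 0.0
t: 3.33
eef_pos: [0.5411, 0.0401, 0.4048]
tool_rot: [0.0, 0.671, 0.742, 0.0]
contact_force: [-0.3, -0.5, -0.8]
gripper_width: 0.995
grasp_force: 0.0
t: 4.25
eef_pos: [0.5412, 0.0399, 0.4047]
tool_rot: [-0.0, 0.125, 0.992, 0.0]
contact_force: [-0.0, 0.7, 0.2]
gripper_width: 0.998
grasp_force: 0.0
{'t': 4.3, 'q': [0.522, 0.389, -0.889, 1.828, 0.34, 1.085, 0.822], 'eef_pos': [0.541, 0.04, 0.405], 'tool_rot': [-0.0, 0.128, 0.992, 0.0]}
dieblock 0.86 [329. 276.] [0.576 0.039 0.092]
dieblock 0.76 [66. 72.] [ 0.402 -0.089  0.085]
adjuster_grip 0.77 [327. 335.] [0.583 0.034 0.163]
pointer_tip 0.72 [364. 322.] [0.596 0.056 0.132]
clip_mark 0.78 [356. 374.] [0.635 0.041 0.125]
clip_mark 0.52 [325. 275.] [0.575 0.037 0.092]
```

View pics/w1.png

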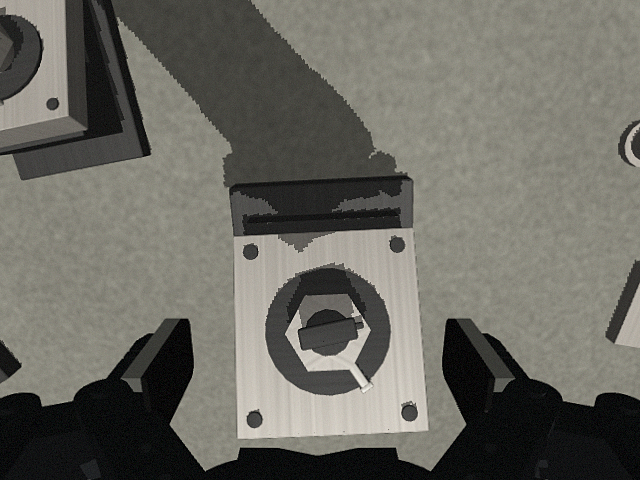

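The view shows the ring hexagon at (328,333) with its corners left and right, so its flats face uphill and downhill (angle about 0). The bar runs left–right with the nose at (362,322), and the clip is at (363,380). Next I'll fit the block frame.

```bash
cat > fit.py <<'E'
from h import *
from scipy.optimize import least_squares
z=np.load("w1.npz");m={k:z[k] for k in("intrinsics","dist_coeffs","R","t")};im=z["im"];d=z["d"]
vv,uu=np.mgrid[225:445,225:435];px=np.stack([uu.ravel(),vv.ravel()],1).astype(float)
u=cv2.undistortPoints(px[:,None],m["intrinsics"],m["dist_coeffs"])[:,0]
dd=d[vv.ravel(),uu.ravel()];ok=dd>0
P=((np.c_[u,np.ones(len(u))]*dd[:,None])-m["t"])@m["R"]
g=im[vv.ravel(),uu.ravel()].mean(1)
s=ok&(g>130)&(P[:,2]>.05)
Q=P[s]
for _ in range(6):
    c=Q.mean(0);n=np.linalg.svd(Q-c,full_matrices=0)[2][2];n*=np.sign(n[2]);Q=P[s][abs((P[s]-c)@n)<.003]
print("normal",n.round(3),"tilt",np.degrees(np.arccos(n[2])),"yaw",np.degrees(np.arctan2(-n[1],-n[0])),len(Q))
# outline in-plane
v=np.cross([0,0,1],-n*[1,1,0]);v/=np.linalg.norm(v);U=np.cross(v,n)
ab=np.c_[(Q-c)@U,(Q-c)@v].astype(np.float32)*1000
r=cv2.minAreaRect(ab);print("rect",r);foot=c+(U*r[0][0]+v*r[0][1])/1000;print("foot",foot.round(4))
# dial circle: dark points on plane+4mm
D=P[ok&(g<110)&(abs((P-c)@n-.004)<.002)];D=np.c_[(D-c)@U,(D-c)@v]*1000
D=D[np.linalg.norm(D-r[0],axis=1)<50];e=cv2.minEnclosingCircle(D.astype(np.float32));print("dial",e)
E
python3 fit.py
```

```text
normal [-0.429  0.089  0.899] tilt 25.979864183961126 yaw -11.787774708335705 23459
rect ((-4.730842590332031, -0.17731475830078125), (130.0965118408203, 139.56787109375), 89.8382568359375)
foot [0.6097 0.0292 0.1051]
dial ((-4.878168106079102, -0.3418777883052826), 43.25151824951172)
```

```bash
cat > frame.py <<'E'
from h import *
YAW=np.radians(-11.8);F=np.array([.6097,.0292,.1051])
c,s=np.cos(YAW),np.sin(YAW);ct,st=np.cos(np.radians(26)),np.sin(np.radians(26))
A=np.array([[c,-s,0],[s,c,0],[0,0,1]])@np.array([[ct,0,-st],[0,1,0],[st,0,ct]])
def at(cam,px,h,m=None):
    o,r=ray(cam,px,m);o=A.T@(o-F);r=A.T@r;p=o+r*(h-o[2])/r[2]
    return p*1000,np.degrees(np.arctan2(p[1],p[0])),np.hypot(p[0],p[1])*1000
def ortho(im,m,h,half=50,sc=6):
    # rectified view seen along the axis, at height h (mm); u up, v left
    n=2*half*sc;r,cc=np.mgrid[0:n,0:n];U=(half-r/sc)/1000;V=(half-cc/sc)/1000
    X=F+np.stack([U,V,np.full_like(U,h/1000)],-1).reshape(-1,3)@A.T
    p=proj("wrist",X,m).astype(np.float32).reshape(n,n,2)
    return cv2.remap(im,p[...,0],p[...,1],cv2.INTER_LINEAR)
E
python3 - <<'E'
from frame import *
z=np.load("w1.npz");m={k:z[k] for k in("intrinsics","dist_coeffs","R","t")}
for n,p,h in[("ptr",(364,322),37.5),("clip",(356,374),8),("grip",(327,335),53)]:print(n,*[np.round(x,1) for x in at("w",p,h,m)])
o=[ortho(z["im"],m,h,45,4) for h in(8,32,37.5,64)]
for i in o:
    for a in range(-90,271,30):
        t=np.radians(a);cv2.circle(i,(int(180-4*43*np.sin(t)),int(180-4*43*np.cos(t))),2,(0,0,255),-1)
    cv2.circle(i,(180,180),2,(0,255,0),-1)
cv2.imwrite("pics/o1.png",cv2.resize(np.vstack([np.hstack(o[:2]),np.hstack(o[2:])]),(600,600)))
E
```

```text
ptr [ -582.  -3098.9 37500. ] -100.6 3153.0
clip [-1006.6  -449.7  8000. ] -155.9 1102.5
grip [-2148.8   119.4 53000. ] 176.8 2152.1
```

View pics/o1.png

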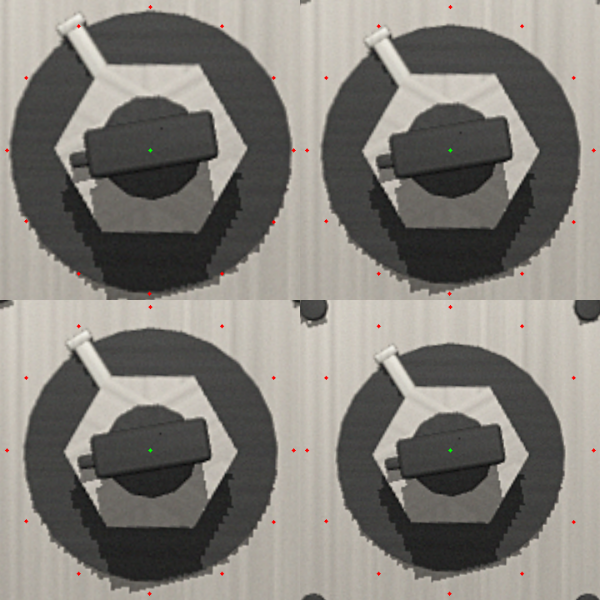

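```bash
sed -i 's/h-o\[2\]/h\/1000-o[2]/' frame.py
python3 - <<'E'
from frame import *
z=np.load("w1.npz");m={k:z[k] for k in("intrinsics","dist_coeffs","R","t")}
for n,p,h in[("ptr",(364,322),37.5),("clip",(356,374),8),("grip",(327,335),53)]:print(n,*[np.round(x,1) for x in at("w",p,h,m)])
print("ring centre",F+A[:,2]*.024)
E
python3 -m pendant '[[0.062,-0.0293,0.0033,0,0],[0.062,-0.0293,0.0033,0,0],[0.062,0,0,0,5],[0.062,0,0,0,5],[0.062,0,0,0,5],[0.062,0,0,0.03,0],[0.062,0,0,0.03,0],[0.062,0,0,0.03,0],[0.062,0,0,0.01,0],[0.062,0,0,0,0],[0.062,0,0,0,0]]' 60
```

```text
ptr [-5.1 22.3 37.5] 103.0 22.9
clip [29.1 17.4  8. ] 31.0 33.9
grip [ 0.9 -0.4 53. ] -23.0 1.0
ring centre [0.59940143 0.03135148 0.12667106]
t: 5.52
eef_pos: [0.5998, 0.0321, 0.3053]
tool_rot: [-0.0, 0.255, 0.967, 0.0]
contact_force: [-0.4, 0.5, 1.1]
gripper_width: 0.727
grasp_force: 0.0
```

```bash
python3 -m pendant '[[0.062,0,0,0.008,0],[0.062,0,0,0.007,0],[0.062,0,0,0,0],[0.04,0,0,0,0],[0.04,0,0,0,0],[0.04,0,0,0,0],[0.04,0,0,0,0],[0.04,0,0,0,0],[0.04,0,0,0,0],[0.04,0,0,0,0],[0.04,0,0,0,0],[0.04,0,0,0,0]]' 80
```

```text
t: 6.52
eef_pos: [0.5993, 0.0315, 0.2909]
tool_rot: [0.0, 0.256, 0.967, -0.001]
contact_force: [-3.5, -0.6, 7.6]
gripper_width: 0.552
grasp_force: 79.7
```

```bash
python3 -m pendant '[[0.04,0,0,0,-4],[0.04,0,0,0,-4],[0.04,0,0,0,-4],[0.04,0,0,0,-4],[0.04,0,0,0,-4]]'; python3 -m pendant '[[0.04,0,0,0,-4],[0.04,0,0,0,-4],[0.04,0,0,0,-4],[0.04,0,0,0,-4],[0.04,0,0,0,-4],[0.04,0,0,0,-3],[0.04,0,0,0,0]]'
```

```text
t: 6.93
eef_pos: [0.5993, 0.0314, 0.2906]
tool_rot: [-0.0, 0.083, 0.997, -0.001]
contact_force: [1.1, 6.9, -12.1]
gripper_width: 0.541
grasp_force: 83.7
t: 7.52
eef_pos: [0.6001, 0.0319, 0.2902]
tool_rot: [0.001, -0.118, 0.993, 0.0]
contact_force: [3.7, 3.2, -4.4]
gripper_width: 0.529
grasp_force: 82.5
```

```bash
python3 -m pendant '[[0.064,0,0,0,0],[0.064,0,0,0,0],[0.064,0,0,0,0],[0.064,0,0,0,6],[0.064,0,0,0,6],[0.064,0,0,0,6],[0.064,0,0,0,6],[0.064,0,0,0,6],[0.064,0,0,0,6],[0.064,0,0,0,6],[0.064,0,0,0,0]]'; python3 -m pendant '[[0.04,0,0,0,0],[0.04,0,0,0,0],[0.04,0,0,0,0],[0.04,0,0,0,0],[0.04,0,0,0,0],[0.04,0,0,0,0],[0.04,0,0,0,0],[0.04,0,0,0,0]]' 80
```

```text
t: 8.43
eef_pos: [0.5994, 0.032, 0.2902]
tool_rot: [0.0, 0.248, 0.969, -0.0]
contact_force: [0.8, -0.4, -0.4]
gripper_width: 0.75
grasp_force: 0.0
t: 9.1
eef_pos: [0.5993, 0.0317, 0.2911]
tool_rot: [0.0, 0.245, 0.969, -0.001]
contact_force: [-4.9, -2.0, 13.7]
gripper_width: 0.574
grasp_force: 80.4
```

```bash
python3 -m pendant '[[0.04,0,0,0,-4],[0.04,0,0,0,-4],[0.04,0,0,0,-4],[0.04,0,0,0,-4],[0.04,0,0,0,-1.5],[0.04,0,0,0,0],[0.04,0,0,0,0]]'; python3 -m pendant '[[0.064,0,0,0,0],[0.064,0,0,0,0],[0.064,0,0,0,0],[0.064,0,0,-0.04,0],[0.064,0,0,-0.04,0],[0.064,0.0293,0,-0.03,0],[0.064,0.0293,0,0,0],[0.064,0,0,0,0],[0.064,0,0,0,0]]'
python3 - <<'E'
from frame import *
im,d=bot.read_camera("wrist");m=bot.camera_model("wrist")
o=[ortho(im,m,h,45,4) for h in(8,32,37.5,64)]
for i in o:
    for a in range(-90,271,30):
        t=np.radians(a);cv2.circle(i,(int(180-4*43*np.sin(t)),int(180-4*43*np.cos(t))),2,(0,0,255),-1)
    cv2.circle(i,(180,180),2,(0,255,0),-1)
cv2.imwrite("pics/o2.png",cv2.resize(np.vstack([np.hstack(o[:2]),np.hstack(o[2:])]),(600,600)))
for n,h in[("pointer_tip",37.5),("clip_mark",8)]:
    for r in bot.pinpoint(n,"wrist")[:2]:print(n,round(r["score"],2),*[np.round(x,1) for x in at("w",r["at"],h,m)])
E
```

```text
t: 9.68
eef_pos: [0.6008, 0.0308, 0.2893]
tool_rot: [0.002, 0.096, 0.995, 0.0]
contact_force: [9.3, 2.1, -9.3]
gripper_width: 0.573
grasp_force: 96.5
t: 10.43
eef_pos: [0.541, 0.0434, 0.4002]
tool_rot: [0.001, 0.095, 0.995, -0.001]
contact_force: [0.4, 0.4, -0.1]
gripper_width: 0.749
grasp_force: 0.0
pointer_tip 0.93 [-7.  21.  37.5] 108.3 22.1
clip_mark 0.69 [29.4 18.7  8. ] 32.4 34.8
```

View pics/o2.png

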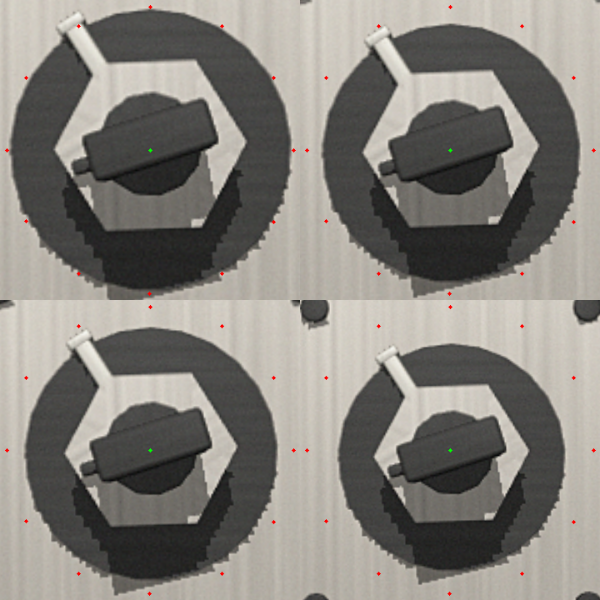

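The ring reads 2° modulo 60 and the loosening stroke went about 60°, so it stands at about 62°. The second stroke slipped. I'll regrip on the 62° flat, slightly deeper and better aligned.

```bash
cat > ring.py <<'E'
from frame import *
def ringang(im,m,name=None):
    o=ortho(im,m,32,45,8);g=cv2.GaussianBlur(cv2.cvtColor(o,cv2.COLOR_BGR2GRAY),(0,0),2).astype(np.float32)
    gx=cv2.Sobel(g,cv2.CV_32F,1,0);gy=cv2.Sobel(g,cv2.CV_32F,0,1)
    n=g.shape[0];r,c=np.mgrid[0:n,0:n];U=(n/2-r)/8;V=(n/2-c)/8;rho=np.hypot(U,V)
    a=np.degrees(np.arctan2(-gx,-gy));w=np.hypot(gx,gy)   # direction of gradient in (u up, v left)
    inward=(-gy*-U+-gx*-V)>0
    k=(rho>21.5)&(rho<27.5)&(w>40)&inward
    h=np.histogram(a[k]%60,bins=60,range=(0,60),weights=w[k])[0];h=sum(np.roll(h,s) for s in(-1,0,1))
    i=np.argsort(h)[::-1][:4];
    if name:cv2.imwrite(name,cv2.resize(o,(560,560)))
    return [(int(x),int(h[x]/h.sum()*100)) for x in i]
E
python3 - <<'E'
from ring import *
im,_=bot.read_camera("wrist");print(ringang(im,bot.camera_model("wrist")))
z=np.load("w1.npz");print(ringang(z["im"],{k:z[k] for k in("intrinsics","dist_coeffs","R","t")}))
E
python3 -m pendant '[[0.062,-0.0298,0,0,0],[0.062,-0.0298,-0.0007,0,0],[0.062,0,0,0.02,6],[0.062,0,0,0.02,6],[0.062,0,0,0.02,6],[0.062,0,0,0.02,6],[0.062,0,0,0.02,0],[0.062,0,0,0.006,0],[0.062,0,0,0.006,0],[0.062,0,0,0,0]]' 100
python3 -m pendant '[[0.04,0,0,0,0],[0.04,0,0,0,0],[0.04,0,0,0,0],[0.04,0,0,0,0],[0.04,0,0,0,0],[0.04,0,0,0,0],[0.04,0,0,0,0],[0.04,0,0,0,0]]'
python3 - <<'E'
from ring import *
im,_=bot.read_camera("wrist");print(ringang(im,bot.camera_model("wrist"),"pics/r3.png"));print(bot.get_obs()["torque"])
E
```

```text
[(1, 6), (0, 6), (59, 6), (2, 5)]
[(57, 5), (56, 5), (58, 5), (59, 5)]
t: 11.47
eef_pos: [0.6006, 0.0309, 0.2865]
tool_rot: [-0.001, 0.301, 0.954, -0.0]
contact_force: [-0.9, -0.6, -0.1]
gripper_width: 0.727
grasp_force: 0.0
t: 12.13
eef_pos: [0.6004, 0.0305, 0.2892]
tool_rot: [0.0, 0.301, 0.953, -0.001]
contact_force: [-5.1, -3.0, 6.1]
gripper_width: 0.525
grasp_force: 98.7
[(3, 11), (4, 10), (2, 10), (1, 8)]
[-0.50992663  0.98600083 -0.04904808]
```

View pics/r3.png

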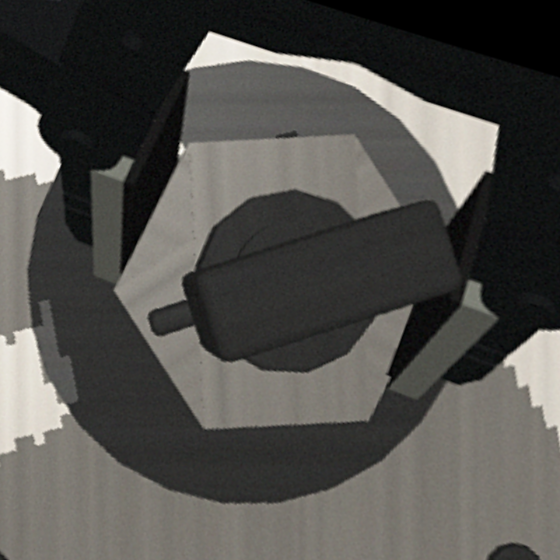

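Now the grip is square on the flats (44.8 mm). The left pad is at (150,210) and the right pad at (430,330) in the rectified view. Turning on.

```bash
python3 -m pendant '[[0.04,0,0,0,-4],[0.04,0,0,0,-4],[0.04,0,0,0,-4]]'
python3 - <<'E'
from ring import *
im,_=bot.read_camera("wrist");print(ringang(im,bot.camera_model("wrist")));print(bot.get_obs()["torque"])
E
python3 -m pendant '[[0.04,0,0,0,-4],[0.04,0,0,0,-4],[0.04,0,0,0,-4],[0.04,0,0,0,-2],[0.04,0,0,0,0]]'
python3 - <<'E'
from ring import *
im,_=bot.read_camera("wrist");print(ringang(im,bot.camera_model("wrist")));print(bot.get_obs()["torque"])
E
```

```text
t: 12.43
eef_pos: [0.6004, 0.031, 0.2911]
tool_rot: [0.0, 0.199, 0.98, -0.001]
contact_force: [-9.2, -2.3, 17.6]
gripper_width: 0.519
grasp_force: 97.1
[(16, 9), (15, 9), (14, 8), (17, 8)]
[-1.55901483  2.39169943 -0.41260286]
t: 12.9
eef_pos: [0.6006, 0.0312, 0.2913]
tool_rot: [0.001, 0.079, 0.997, -0.001]
contact_force: [-8.5, 0.3, 20.4]
gripper_width: 0.516
grasp_force: 104.8
[(30, 9), (31, 9), (29, 8), (32, 7)]
[-1.75589184  2.00994854 -0.56177716]
```

```bash
python3 -m pendant '[[0.064,0,0,0,0],[0.064,0,0,0,0],[0.064,0,0,0,0],[0.064,0,0,-0.04,0],[0.064,0,0,-0.04,0],[0.064,0.0293,0,-0.03,0],[0.064,0.0293,0,0,0],[0.064,0,0,0,0],[0.064,0,0,0,0]]'
python3 - <<'E'
from ring import *
im,_=bot.read_camera("wrist");m=bot.camera_model("wrist");print(ringang(im,m))
for n,h in[("pointer_tip",37.5),("clip_mark",8),("adjuster_grip",53)]:
    for r in bot.pinpoint(n,"wrist")[:1]:print(n,round(r["score"],2),*[np.round(x,1) for x in at("w",r["at"],h,m)])
cv2.imwrite("pics/o4.png",np.hstack([ortho(im,m,h,45,4) for h in(32,60)]))
E
```

```text
t: 13.7
eef_pos: [0.5419, 0.0403, 0.3979]
tool_rot: [0.001, 0.079, 0.997, -0.001]
contact_force: [0.4, 0.4, -0.1]
gripper_width: 0.748
grasp_force: 0.0
[(31, 7), (32, 7), (30, 6), (33, 6)]
pointer_tip 0.9 [-6.2 20.6 37.5] 106.8 21.5
clip_mark 0.67 [28.5 17.6  8. ] 31.7 33.5
adjuster_grip 0.69 [ 2.7 -0.  53. ] -1.0 2.7
```

View pics/o4.png

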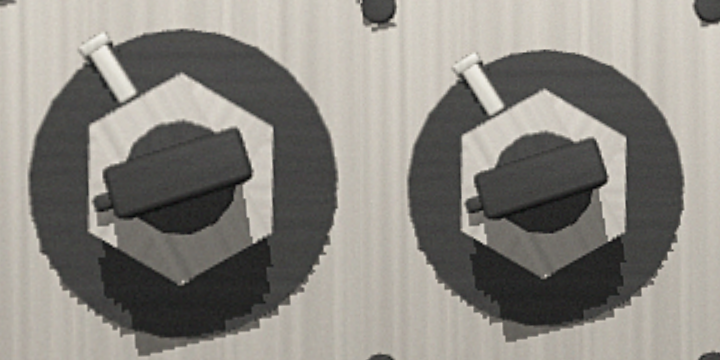

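```bash
python3 -m pendant '[[0.03,-0.0228,0,0,0],[0.03,-0.0227,0.0009,0,0],[0.03,0,0,0,7],[0.03,0,0,0,7],[0.03,0,0,0,7],[0.03,0,0,0,7],[0.03,0,0,0,7],[0.03,0,0,0,7],[0.03,0,0,0,7],[0.03,0,0,0,7],[0.03,0,0,0,7],[0.03,0,0,0,7]]' 20
python3 -m pendant '[[0.03,0,0,0,5],[0.03,0,0,0.03,0],[0.03,0,0,0.03,0],[0.03,0,0,0.01,0],[0.03,0,0,0,0]]'
```

```text
t: 14.9
eef_pos: [0.5886, 0.0336, 0.3965]
tool_rot: [-0.001, 0.639, 0.769, -0.0]
contact_force: [0.6, 0.4, -0.4]
gripper_width: 0.352
grasp_force: 0.0
t: 15.32
eef_pos: [0.5872, 0.0334, 0.3239]
tool_rot: [-0.002, 0.669, 0.743, -0.002]
contact_force: [-0.1, -0.5, 0.3]
gripper_width: 0.352
grasp_force: 0.0
```

```bash
python3 -m pendant '[[0.03,0,0,0.006,0],[0.03,0,0,0,0],[0.008,0,0,0,0],[0.008,0,0,0,0],[0.008,0,0,0,0],[0.008,0,0,0,0]]' 20
python3 -m pendant '[[0.008,0,0,0,4],[0.008,0,0,0,4],[0.008,0,0,0,4],[0.008,0,0,0,4],[0.008,0,0,0,4]]'
```

```text
t: 15.82
eef_pos: [0.5864, 0.0339, 0.3223]
tool_rot: [-0.001, 0.67, 0.743, -0.002]
contact_force: [-9.6, -1.5, 5.8]
gripper_width: 0.195
grasp_force: 18.2
t: 16.23
eef_pos: [0.5863, 0.034, 0.3223]
tool_rot: [-0.001, 0.789, 0.614, -0.002]
contact_force: [-11.0, -1.0, 7.2]
gripper_width: 0.201
grasp_force: 21.6
```

```bash
python3 -m pendant '[[0.008,0,0,0,5],[0.008,0,0,0,5],[0.008,0,0,0,5],[0.008,0,0,0,5],[0.008,0,0,0,5],[0.008,0,0,0,5],[0.008,0,0,0,5],[0.008,0,0,0,5],[0.008,0,0,0,5],[0.008,0,0,0,5],[0.008,0,0,0,5],[0.008,0,0,0,3]]'
python3 -m pendant '[[0.008,0,0,0,0],[0.008,0,0,0,0],[0.032,0,0,0,0],[0.032,0,0,0,0],[0.032,0,0,-0.03,0],[0.032,0,0,-0.03,0],[0.032,0,0,-0.02,0],[0.032,0,0,0,0]]'
cat > look.py <<'E'
from ring import *
import sys
im,_=bot.read_camera("wrist");m=bot.camera_model("wrist");print(ringang(im,m))
for n,h in[("pointer_tip",37.5),("clip_mark",8),("adjuster_grip",53)]:
    for r in bot.pinpoint(n,"wrist")[:1]:print(n,round(r["score"],2),np.round(r["at"]),*[np.round(x,1) for x in at("w",r["at"],h,m)])
cv2.imwrite(sys.argv[1],cv2.resize(np.hstack([ortho(im,m,h,45,8) for h in(8,37.5)]),(800,400),interpolation=cv2.INTER_AREA))
# bar direction: dark blob at top-face height 64
o=ortho(im,m,64,30,10);np.save("bar.npy",o)
E
python3 look.py pics/o5.png
```

```text
t: 17.23
eef_pos: [0.5867, 0.0348, 0.3228]
tool_rot: [-0.0, 0.988, 0.154, -0.001]
contact_force: [-9.3, 1.1, 7.7]
gripper_width: 0.163
grasp_force: 19.3
t: 17.9
eef_pos: [0.5896, 0.0342, 0.4071]
tool_rot: [0.0, 0.988, 0.156, 0.005]
contact_force: [0.9, 0.3, 1.0]
gripper_width: 0.376
grasp_force: 0.0
[(31, 5), (29, 5), (30, 5), (33, 5)]
pointer_tip 0.67 [322. 216.] [19.1  9.7 37.5] 26.8 21.4
adjuster_grip 0.55 [312. 268.] [-3.   0.2 53. ] 176.9 3.0
```

```bash
python3 -m pendant '[[0.06,0,0,0,-7],[0.06,0,0,0,-7],[0.06,0,0,0,-7],[0.06,0,0,0,-7],[0.06,0,0,0,-7],[0.06,0,0,0,-7],[0.06,0,0,0,-7],[0.06,0,0,0,-7],[0.06,0,0,0,-7],[0.06,0,0,0,-7],[0.06,0,0,0,-7]]'; python3 -m pendant '[[0.06,0,0,0,-7],[0.06,0,0,0,-7],[0.06,0,0,0,-7],[0.06,0,0,0,-7],[0.06,0,0,0,-7],[0.06,0,0,0,-7],[0.06,0,0,0,-7],[0.06,0,0,0,-7],[0.06,0,0,0,-7],[0.06,0,0,0,-7],[0.06,0.046,0,0,0],[0.06,0,0,0,0]]'
python3 look.py pics/o6.png
```

```text
t: 19.02
eef_pos: [0.5876, 0.0337, 0.3999]
tool_rot: [-0.001, 0.674, 0.739, -0.001]
contact_force: [0.8, -0.4, -1.0]
gripper_width: 0.704
grasp_force: 0.0
t: 20.02
eef_pos: [0.5417, 0.0466, 0.3976]
tool_rot: [-0.005, 0.129, 0.992, -0.001]
contact_force: [-0.0, 1.4, -1.2]
gripper_width: 0.708
grasp_force: 0.0
[(27, 11), (28, 10), (29, 10), (26, 8)]
pointer_tip 0.6 [340. 377.] [23.4 11.2 37.5] 25.5 26.0
clip_mark 0.8 [347. 384.] [31.7 16.4  8. ] 27.3 35.7
adjuster_grip 0.85 [317. 347.] [ 4.9 -0.9 53. ] -10.1 5.0
```

View pics/o6.png

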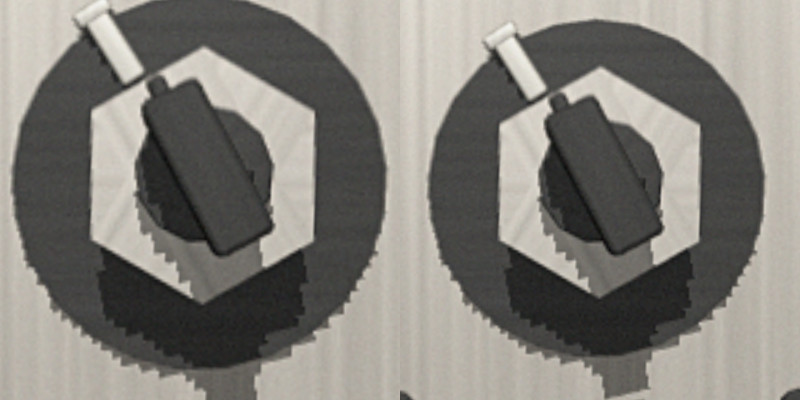

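```bash
cat > ang.py <<'E'
from ring import *
im,_=bot.read_camera("wrist");m=bot.camera_model("wrist");o_=bot.get_obs();print(o_["eef_pos"].round(4) if hasattr(o_["eef_pos"],"round") else o_["eef_pos"],np.round(o_["tool_rot"],4))
L=cv2.createLineSegmentDetector()
def segs(h,rmin,rmax,lmin,lmax):
    o=cv2.cvtColor(ortho(im,m,h,50,10),cv2.COLOR_BGR2GRAY);out=[]
    o=cv2.convertScaleAbs(o,alpha=1.6 if h>50 else 1)
    for x1,y1,x2,y2 in L.detect(cv2.GaussianBlur(o,(0,0),3))[0][:,0]:
        p=np.array([[50-y1/10,50-x1/10],[50-y2/10,50-x2/10]]);l=np.linalg.norm(p[1]-p[0]);c=p.mean(0);r=np.hypot(*c)
        if rmin<r<rmax and lmin<l<lmax:out.append((round(l,1),c.round(1).tolist(),round(float(np.degrees(np.arctan2(*(p[1]-p[0])[::-1]))%180),1)))
    return out
print("bar",segs(64,0,14,12,36));print("clip",[s for s in segs(8,28,44,8,20) if 5<s[2]<60])
o=cv2.cvtColor(ortho(im,m,4,50,6),cv2.COLOR_BGR2GRAY);_,b=cv2.threshold(o,110,255,cv2.THRESH_BINARY)
cs=cv2.findContours(255-b,cv2.RETR_EXTERNAL,cv2.CHAIN_APPROX_NONE)[0];k=max(cs,key=cv2.contourArea)[:,0];e=cv2.minEnclosingCircle(k)
print("dial c(u,v),r",50-e[0][1]/6,50-e[0][0]/6,e[1]/6);print("ring",ringang(im,m))
for n,h in[("pointer_tip",37.5),("clip_mark",8),("adjuster_grip",53)]:
    for r in bot.pinpoint(n,"wrist")[:1]:print(n,round(r["score"],2),*[np.round(x,1) for x in at("w",r["at"],h,m)])
E
python3 -m pendant '[[0.06,0,0,0,0],[0.06,0,0,0,0],[0.06,0,0,0,0]]'; python3 ang.py
```

```text
t: 20.47
eef_pos: [0.5482, 0.0445, 0.4013]
tool_rot: [0.0, 0.131, 0.991, 0.0]
contact_force: [0.5, 0.3, -0.1]
gripper_width: 0.704
grasp_force: 0.0
[0.5481 0.0445 0.4013] [1.000e-04 1.313e-01 9.913e-01 2.000e-04]
bar []
clip [(np.float32(15.7), [28.200000762939453, 21.799999237060547], 32.5), (np.float32(15.7), [31.100000381469727, 17.200000762939453], 32.8), (np.float32(12.4), [6.800000190734863, -40.900001525878906], 10.5), (np.float32(13.7), [-13.0, 40.70000076293945], 13.2), (np.float32(12.3), [33.400001525878906, -24.299999237060547], 54.4), (np.float32(11.1), [26.399999618530273, -31.799999237060547], 39.7), (np.float32(11.1), [17.600000381469727, -37.5], 25.2)]
dial c(u,v),r -4.687108357747398 1.8158671061197893 47.36165873209635
ring [(27, 7), (26, 6), (28, 6), (29, 5)]
pointer_tip 0.9 [18.7 11.  37.5] 30.5 21.8
clip_mark 0.81 [28.9 16.5  8. ] 29.7 33.3
adjuster_grip 0.66 [ 1.1  0.7 53. ] 32.3 1.4
```

```bash
cat >> ang.py <<'E'
print("bar2",[s for h in(64,42) for s in segs(h,0,20,5,40) if 0<s[2]<65])
t=[ (np.degrees(np.arctan2(p[1],p[0])),np.hypot(*p)) for p in []]
E
sed -i 's/alpha=1.6 if h>50 else 1/alpha=2.5 if h>40 else 1/' ang.py
cat > tip.py <<'E'
from ring import *
im,_=bot.read_camera("wrist");m=bot.camera_model("wrist")
g=cv2.cvtColor(ortho(im,m,37.5,50,10),cv2.COLOR_BGR2GRAY)
# dark nose against bright ring: dark arc angles at radii 19.5..21.5
for r in(18.5,19.5,20.5,21.2):
    a=np.arange(-30,130,.25);t=np.radians(a);v=g[(500-10*r*np.cos(t)).astype(int),(500-10*r*np.sin(t)).astype(int)]
    k=a[v<95];print(r,"dark",k.min() if k.size else 0,k.max() if k.size else 0,k.mean() if k.size else 0,int(v.min()),int(np.median(v)))
cv2.imwrite("pics/n.png",g[200:800,200:800])
E
python3 ang.py | tail -1; python3 tip.py
```

```text
bar2 [(np.float32(5.9), [-11.399999618530273, 7.099999904632568], 62.4), (np.float32(23.8), [16.799999237060547, -9.399999618530273], 59.6), (np.float32(5.3), [8.699999809265137, -6.599999904632568], 51.4), (np.float32(28.9), [-2.5, 4.900000095367432], 27.6), (np.float32(8.1), [4.699999809265137, -4.199999809265137], 27.1), (np.float32(6.4), [-12.0, 7.099999904632568], 62.4), (np.float32(5.7), [-8.199999809265137, 11.300000190734863], 33.3), (np.float32(6.1), [8.699999809265137, -9.5], 44.8), (np.float32(24.8), [-5.300000190734863, 3.200000047683716], 28.2), (np.float32(6.3), [6.900000095367432, -4.599999904632568], 27.3)]
18.5 dark 23.0 35.5 29.25 41 195
19.5 dark 23.5 34.25 28.875 50 197
20.5 dark 23.75 33.75 28.75 46 197
21.2 dark 24.25 33.0 28.625 58 197
```

View pics/n.png

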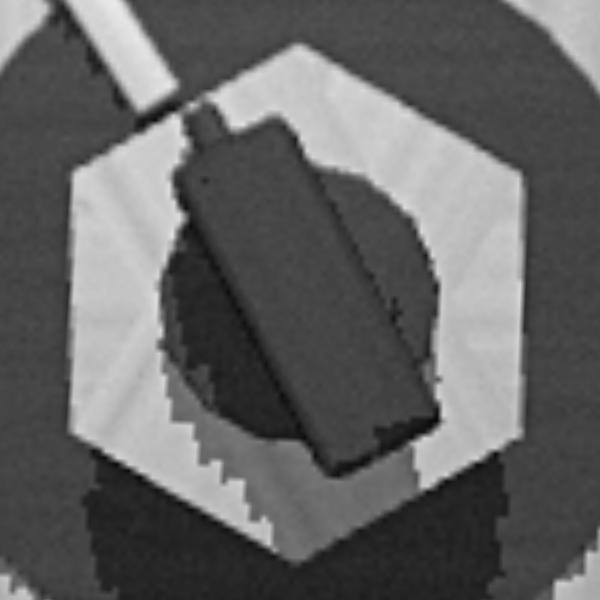

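Bar direction is about 28°, which agrees with the pad line, and the clip is at about 32.5°. The pointer needs about 4° back, anticlockwise. I'll pinch from this side with the pads set to the final line.

```bash
python3 -m pendant '[[0.03,-0.0202,0,0,0],[0.03,-0.0201,0,0,0],[0.03,0,0,0,-6.5],[0.03,0,0,0,-6.5],[0.03,0,0,0,-6.5],[0.03,0,0,0,-6.5],[0.03,0,0,0,-6.5],[0.03,0,0,0,-6],[0.03,0,0,0.03,0],[0.03,0,0,0.03,0],[0.03,0,0,0.012,0],[0.03,0,0,0,0]]' 20
python3 -m pendant '[[0.03,0,0,0.006,0],[0.03,0,0,0,0],[0.008,0,0,0,0],[0.008,0,0,0,0],[0.008,0,0,0,0],[0.008,0,0,0,0],[0.008,0,0,0,0],[0.008,0,0,0,0]]' 25
```

```text
t: 21.92
eef_pos: [0.5855, 0.0335, 0.3264]
tool_rot: [-0.003, -0.203, 0.979, 0.0]
contact_force: [-0.3, 0.3, -0.1]
gripper_width: 0.355
grasp_force: 0.0
t: 22.58
eef_pos: [0.5868, 0.035, 0.3245]
tool_rot: [0.001, -0.203, 0.979, 0.0]
contact_force: [-1.9, 3.3, 6.2]
gripper_width: 0.168
grasp_force: 23.9
```

```bash
python3 -m pendant '[[0.032,0,0,0,0],[0.032,0,0,0,0],[0.032,0,0,0,0],[0.032,0,0,-0.03,0],[0.062,0,0,-0.03,0],[0.062,0,0,-0.017,0],[0.062,0.04,0,0,0],[0.062,0,0,0,6.5],[0.062,0,0,0,6.5],[0.062,0,0,0,6.5],[0.062,0,0,0,6.5],[0.062,0,0,0,6.5]]'; python3 -m pendant '[[0.062,0,0,0,6],[0.062,0,0,0,0],[0.062,0,0,0,0],[0.062,0,0,0,0],[0.062,0,0,0,0]]'; python3 ang.py|grep -v dial; python3 tip.py
```

```text
t: 23.58
eef_pos: [0.5498, 0.0177, 0.4002]
tool_rot: [0.0, 0.082, 0.997, -0.0]
contact_force: [0.0, -0.2, -1.2]
gripper_width: 0.723
grasp_force: 0.0
t: 24.0
eef_pos: [0.5499, 0.0181, 0.4002]
tool_rot: [-0.0, 0.13, 0.992, -0.0]
contact_force: [0.0, 0.1, 0.4]
gripper_width: 0.726
grasp_force: 0.0
[0.5499 0.0182 0.4002] [-1.000e-04  1.303e-01  9.915e-01  0.000e+00]
bar [(np.float32(21.0), [2.4000000953674316, -6.300000190734863], 30.5), (np.float32(29.1), [2.4000000953674316, -4.900000095367432], 31.0)]
clip [(np.float32(10.9), [7.400000095367432, -41.29999923706055], 10.8), (np.float32(12.0), [18.0, -37.79999923706055], 25.4), (np.float32(15.6), [31.299999237060547, 17.0], 32.8), (np.float32(10.1), [27.0, -31.899999618530273], 39.9), (np.float32(15.5), [28.399999618530273, 21.700000762939453], 32.2), (np.float32(11.4), [34.0, -24.299999237060547], 53.1), (np.float32(11.0), [-10.800000190734863, 40.599998474121094], 15.0)]
ring [(27, 5), (26, 5), (25, 5), (28, 5)]
pointer_tip 0.74 [17.9 11.1 37.5] 31.7 21.1
clip_mark 0.74 [  10.4 -238.9    8. ] -87.5 239.1
adjuster_grip 0.63 [ 1.2 -0.8
[... 669 characters left out ...]
 6.0], 64.1), (np.float32(5.1), [-16.399999618530273, 0.0], 33.4), (np.float32(6.7), [8.0, 14.0], 29.3), (np.float32(6.8), [5.199999809265137, -12.199999809265137], 22.4), (np.float32(22.5), [2.799999952316284, -4.900000095367432], 30.6), (np.float32(5.2), [-8.399999618530273, 10.899999618530273], 36.3), (np.float32(6.5), [10.100000381469727, -8.199999809265137], 52.8), (np.float32(31.7), [2.5, -3.5999999046325684], 31.0), (np.float32(6.6), [-11.100000381469727, 2.200000047683716], 33.2), (np.float32(12.4), [-3.0, 7.099999904632568], 30.3)]
18.5 dark 24.25 58.0 41.70703125 21 191
19.5 dark 26.25 55.5 37.692622950819676 45 192
20.5 dark 25.75 36.5 31.125 53 194
21.2 dark 27.0 36.0 31.5 61 195
```

```bash
python3 -m pendant '[[0.03,-0.0317,0.0,0,0],[0.03,0,0.0249,0,0],[0.03,0,0,0,-6.7],[0.03,0,0,0,-6.7],[0.03,0,0,0,-6.7],[0.03,0,0,0,-6.7],[0.03,0,0,0,-6.7],[0.03,0,0,0,-6.7],[0.03,0,0,0.03,0],[0.03,0,0,0.03,0],[0.03,0,0,0.017,0],[0.03,0,0,0,0]]' 25
python3 -m pendant '[[0.03,0,0,0,0],[0.008,0,0,0,0],[0.008,0,0,0,0],[0.008,0,0,0,0],[0.008,0,0,0,0],[0.008,0,0,0,0],[0.008,0,0,0,0]]' 25
python3 -m pendant '[[0.032,0,0,0,0],[0.032,0,0,0,0],[0.032,0,0,0,0],[0.032,0,0,-0.03,0],[0.062,0,0,-0.03,0],[0.062,0,0,-0.017,0],[0.062,0,0,0,7],[0.062,0,0,0,7],[0.062,0,0,0,7],[0.062,0,0,0,7],[0.062,0,0,0,7],[0.062,0,0,0,5]]'; python3 -m pendant '[[0.062,0.04,0,0,0],[0.062,0,0,0,0],[0.062,0,0,0,0],[0.062,0,0,0,0]]'; python3 ang.py|egrep -v 'dial|bar2'; python3 tip.py
```

```text
t: 25.25
eef_pos: [0.5859, 0.0334, 0.3199]
tool_rot: [-0.003, -0.218, 0.976, 0.0]
contact_force: [0.5, -0.8, -1.1]
gripper_width: 0.356
grasp_force: 0.0
t: 25.83
eef_pos: [0.5871, 0.0351, 0.3246]
tool_rot: [0.001, -0.218, 0.976, 0.0]
contact_force: [-3.6, 4.3, 6.3]
gripper_width: 0.166
grasp_force: 24.1
t: 26.83
eef_pos: [0.587, 0.0334, 0.4003]
tool_rot: [0.0, 0.133, 0.991, -0.0]
contact_force: [0.0, 0.9, -0.5]
gripper_width: 0.72
grasp_force: 0.0
t: 27.17
eef_pos: [0.5485, 0.0438, 0.4006]
tool_rot: [0.001, 0.129, 0.992, -0.0]
contact_force: [0.2, -1.4, 0.0]
gripper_width: 0.73
grasp_force: 0.0
[0.549  0.0437 0.4007] [ 6.000e-04  1.298e-01  9.915e-01 -1.000e-04]
bar [(np.float32(28.4), [-2.299999952316284, 4.800000190734863], 31.7)]
clip [(np.float32(15.5), [28.899999618530273, 21.799999237060547], 32.4), (np.float32(15.4), [31.799999237060547, 17.200000762939453], 33.0), (np.float32(10.3), [10.0, -40.29999923706055], 11.0), (np.float32(9.5), [-4.400000095367432, 42.29999923706055], 6.3), (np.float32(9.8), [34.0, -24.200000762939453], 54.7), (np.float32(9.5), [18.399999618530273, -37.29999923706055], 25.0), (np.float32(12.0), [27.0, -31.700000762939453], 39.6)]
ring [(27, 7), (26, 6), (28, 6), (25, 5)]
pointer_tip 0.72 [17.9 12.1 37.5] 34.0 21.6
clip_mark 0.77 [29.5 16.6  8. ] 29.4 33.9
adjuster_grip 0.95 [ 1.6 -0.1 53. ] -4.3 1.6
18.5 dark 27.75 39.5 33.625 39 195
19.5 dark 28.0 39.0 33.5 51 196
20.5 dark 28.0 38.5 33.25 41 196
21.2 dark 29.25 37.75 33.5 55 196
```

```bash
python3 -m pendant '[[0.062,-0.026,0.0011,0,0],[0.062,-0.0259,0,0,0],[0.062,0,0,0.03,0],[0.062,0,0,0.03,0],[0.062,0,0,0.03,0],[0.062,0,0,0.012,0],[0.062,0,0,0.01,0],[0.062,0,0,0,0],[0.062,0,0,0,0]]' 100
python3 -m pendant '[[0.04,0,0,0,0],[0.04,0,0,0,0],[0.04,0,0,0,0],[0.04,0,0,0,0],[0.04,0,0,0,0],[0.04,0,0,0,0],[0.04,0,0,0,4],[0.04,0,0,0,4],[0.04,0,0,0,4],[0.04,0,0,0,4],[0.04,0,0,0,4],[0.04,0,0,0,4]]'
python3 -m pendant '[[0.04,0,0,0,0]]'
python3 - <<'E'
from ring import *
im,_=bot.read_camera("wrist");print(ringang(im,bot.camera_model("wrist")));print(bot.get_obs()["torque"])
E
```

```text
t: 28.17
eef_pos: [0.5993, 0.0324, 0.2892]
tool_rot: [0.001, 0.129, 0.992, 0.0]
contact_force: [0.5, 0.3, 0.5]
gripper_width: 0.724
grasp_force: 0.0
t: 29.17
eef_pos: [0.5994, 0.0316, 0.2905]
tool_rot: [0.002, 0.333, 0.943, 0.0]
contact_force: [-13.7, -5.9, 26.1]
gripper_width: 0.514
grasp_force: 120.8
t: 29.25
eef_pos: [0.5992, 0.0317, 0.2909]
tool_rot: [0.002, 0.334, 0.943, -0.0]
contact_force: [-5.2, -5.2, 8.2]
gripper_width: 0.511
grasp_force: 117.1
[(6, 10), (7, 10), (8, 8), (5, 8)]
[0.2217893  0.32130295 0.34831644]
```

```bash
python3 -m pendant '[[0.064,0,0,0,0],[0.064,0,0,0,0],[0.064,0,0,0,0],[0.064,0,0,0,-7],[0.064,0,0,0,-7],[0.064,0,0,0,-7],[0.064,0,0,0,-7],[0.064,0,0,0,-7],[0.064,0,0,0,-7],[0.064,0,0,0,-7],[0.064,0,0,0,-7],[0.064,0,0,0,0]]'
python3 -m pendant '[[0.064,0.0015,0,0,0],[0.04,0,0,0,0],[0.04,0,0,0,0],[0.04,0,0,0,0],[0.04,0,0,0,0],[0.04,0,0,0,0],[0.04,0,0,0,0],[0.04,0,0,0,0]]' 110
python3 - <<'E'
from ring import *
im,_=bot.read_camera("wrist");print(ringang(im,bot.camera_model("wrist")));print(bot.get_obs()["torque"])
E
```

```text
t: 30.3
eef_pos: [0.5989, 0.032, 0.2885]
tool_rot: [0.0, -0.151, 0.989, 0.0]
contact_force: [1.2, 0.1, -0.4]
gripper_width: 0.751
grasp_force: 0.0
t: 30.97
eef_pos: [0.5972, 0.0318, 0.2898]
tool_rot: [-0.0, -0.148, 0.989, -0.001]
contact_force: [-4.8, -1.6, 11.2]
gripper_width: 0.531
grasp_force: 110.5
[(3, 6), (4, 6), (2, 6), (5, 5)]
[-0.6826537   0.98001197 -0.07741927]
```

```bash
python3 -m pendant '[[0.04,0,0,0,4],[0.04,0,0,0,4],[0.04,0,0,0,4],[0.04,0,0,0,4],[0.04,0,0,0,4],[0.04,0,0,0,4]]'
python3 -c "
from ring import *
im,_=bot.read_camera('wrist');print(ringang(im,bot.camera_model('wrist')));print(bot.get_obs()['torque'])"
python3 -m pendant '[[0.04,0,0,0,4],[0.04,0,0,0,4],[0.04,0,0,0,4],[0.04,0,0,0,4],[0.04,0,0,0,4],[0.04,0,0,0,4]]'
python3 -c "
from ring import *
im,_=bot.read_camera('wrist');print(ringang(im,bot.camera_model('wrist')));print(bot.get_obs()['torque'])"
```

```text
t: 31.52
eef_pos: [0.5969, 0.0322, 0.2876]
tool_rot: [0.0, 0.061, 0.998, 0.001]
contact_force: [0.6, 0.7, -5.6]
gripper_width: 0.527
grasp_force: 114.7
[(34, 6), (35, 6), (33, 5), (36, 5)]
[ 1.66740339 -0.74381456  0.54640645]
t: 32.07
eef_pos: [0.5969, 0.0326, 0.2853]
tool_rot: [-0.0, 0.266, 0.964, 0.002]
contact_force: [6.4, 2.6, -25.0]
gripper_width: 0.513
grasp_force: 122.6
[(14, 11), (15, 11), (16, 10), (13, 9)]
[ 2.90338507 -2.82274707  1.08168657]
```

```bash
python3 -m pendant '[[0.056,0,0,0,0],[0.056,0,0,0,0],[0.056,0,0,-0.003,0],[0.056,0,0,0,0],[0.04,0,0,0,0],[0.04,0,0,0,0],[0.04,0,0,0,0],[0.04,0,0,0,0],[0.04,0,0,0,0]]' 110
python3 -m pendant '[[0.04,0,0,0,3],[0.04,0,0,0,3],[0.04,0,0,0,3],[0.04,0,0,0,2],[0.04,0,0,0,0]]'
python3 -c "
from ring import *
im,_=bot.read_camera('wrist');print(ringang(im,bot.camera_model('wrist')));print(bot.get_obs()['torque'])"
```

```text
t: 32.87
eef_pos: [0.5978, 0.032, 0.2936]
tool_rot: [0.001, 0.266, 0.964, 0.0]
contact_force: [-2.6, -0.5, 11.4]
gripper_width: 0.507
grasp_force: 109.7
t: 33.28
eef_pos: [0.5983, 0.032, 0.2929]
tool_rot: [0.002, 0.357, 0.934, 0.001]
contact_force: [-0.9, -2.3, 4.4]
gripper_width: 0.506
grasp_force: 123.6
[(4, 10), (3, 9), (5, 8), (2, 8)]
[ 1.30039881 -1.30308407  0.76655267]
```

```bash
cat > s.py <<'E'
from ring import *
im,_=bot.read_camera('wrist');print(ringang(im,bot.camera_model('wrist')))
o=bot.get_obs();x=R.from_quat(np.roll(o["tool_rot"],-1)).as_matrix();a=np.degrees(np.arctan2(x[1,1],x[0,1]))+11.8
print("chi",round(a,1),"torque",np.round(o["torque"],2),"axis",np.round(np.dot(o["torque"],A[:,2]),2))
E
python3 -m pendant '[[0.04,0,0,0,2],[0.04,0,0,0,2],[0.04,0,0,0,0]]';python3 s.py
python3 -m pendant '[[0.04,0,0,0,2],[0.04,0,0,0,2],[0.04,0,0,0,0]]';python3 s.py
```

```text
t: 33.58
eef_pos: [0.5981, 0.0322, 0.2937]
tool_rot: [0.002, 0.39, 0.921, 0.001]
contact_force: [-4.1, -1.7, 14.4]
gripper_width: 0.508
grasp_force: 121.4
[(0, 8), (59, 8), (1, 8), (2, 7)]
chi 56.0 torque [0.5  0.22 0.32] axis 0.09
t: 33.88
eef_pos: [0.5978, 0.033, 0.2937]
tool_rot: [0.003, 0.416, 0.909, -0.001]
contact_force: [-1.3, -3.3, 15.3]
gripper_width: 0.507
grasp_force: 134.3
[(59, 6), (56, 6), (0, 6), (57, 6)]
chi 52.7 torque [-0.4   0.14  4.5 ] axis 4.22
```

Axial torque jumped to about 4 N m, so the ring is firm on its stop. Releasing and checking.

```bash
python3 -m pendant '[[0.066,0,0,0,0],[0.066,0,0,0,0],[0.066,0,0,0,0],[0.066,0,0,0,0],[0.066,0,0,-0.04,0],[0.066,0,0,-0.04,0],[0.066,0,0,-0.03,0],[0.066,0,0,0,-7],[0.066,0,0,0,-7],[0.066,0,0,0,-7],[0.066,0,0,0,-7],[0.066,0,0,0,-6]]'; python3 -m pendant '[[0.066,0.04,0,0,0],[0.066,0.01,0,0,0],[0.066,0,0,0,0],[0.066,0,0,0,0],[0.066,0,0,0,0]]'; python3 ang.py|egrep -v 'dial|bar2'; python3 tip.py;python3 s.py
```

```text
t: 34.93
eef_pos: [0.5972, 0.0312, 0.401]
tool_rot: [-0.0, 0.135, 0.991, -0.0]
contact_force: [0.6, 0.0, 0.6]
gripper_width: 0.771
grasp_force: 0.0
t: 35.35
eef_pos: [0.55, 0.0446, 0.4015]
tool_rot: [0.0, 0.139, 0.99, -0.0]
contact_force: [0.3, -0.1, 0.4]
gripper_width: 0.776
grasp_force: 0.0
[0.5501 0.0446 0.4014] [4.000e-04 1.387e-01 9.903e-01 1.000e-04]
bar [(np.float32(28.7), [-2.0999999046325684, 5.199999809265137], 22.0)]
clip [(np.float32(15.7), [28.5, 21.899999618530273], 32.5), (np.float32(15.3), [31.5, 17.399999618530273], 32.7), (np.float32(11.4), [8.300000190734863, -40.599998474121094], 10.8), (np.float32(15.2), [-12.300000190734863, 40.900001525878906], 13.2), (np.float32(10.2), [33.900001525878906, -23.700000762939453], 54.5), (np.float32(9.6), [17.700000762939453, -37.400001525878906], 24.6), (np.float32(12.2), [26.600000381469727, -31.600000381469727], 40.2)]
ring [(56, 5), (57, 4), (55, 4), (1, 4)]
pointer_tip 0.82 [19.2  9.  37.5] 25.2 21.2
clip_mark 0.57 [27.8 18.2  8. ] 33.2 33.2
adjuster_grip 0.86 [ 0.9 -1.1 53. ] -52.7 1.4
18.5 dark 17.5 29.0 23.25 42 193
19.5 dark 17.75 29.0 23.375 46 195
20.5 dark 18.0 28.75 23.375 39 195
21.2 dark 19.5 27.75 23.625 60 196
[(56, 5), (57, 5), (55, 4), (58, 4)]
chi 85.9 torque [-0.04 -0.01 -0.02] axis -0.0
```

The ring is on its stop (same reading as at the start), but the bar drifted to 22°. A finger brushed its tail at the low-yaw end of the stroke. I'll redo it, keeping the ring strokes at yaws from 75° to 135°, where the fingers clear the bar.

```bash
python3 -m pendant '[[0.062,-0.0255,0.0008,0,0],[0.062,-0.0255,0,0,0],[0.062,0,0,0.02,-7],[0.062,0,0,0.02,-7],[0.062,0,0,0.02,-7],[0.062,0,0,0.02,-7],[0.062,0,0,0.02,-6],[0.062,0,0,0.009,0],[0.062,0,0,0,0],[0.062,0,0,0,0]]' 100
python3 -m pendant '[[0.04,0,0,0,0],[0.04,0,0,0,0],[0.04,0,0,0,0],[0.04,0,0,0,0],[0.04,0,0,0,0],[0.04,0,0,0,0],[0.04,0,0,0,0]]';python3 s.py
python3 -m pendant '[[0.04,0,0,0,-4],[0.04,0,0,0,-4],[0.04,0,0,0,-4],[0.04,0,0,0,-4],[0.04,0,0,0,-3],[0.04,0,0,0,0]]';python3 s.py;python3 ang.py|grep bar
```

```text
t: 36.48
eef_pos: [0.5987, 0.0322, 0.2925]
tool_rot: [-0.0, -0.156, 0.988, 0.0]
contact_force: [0.4, 0.1, 0.1]
gripper_width: 0.725
grasp_force: 0.0
t: 37.07
eef_pos: [0.599, 0.0325, 0.2948]
tool_rot: [0.001, -0.157, 0.988, -0.001]
contact_force: [-2.8, -0.2, 6.2]
gripper_width: 0.513
grasp_force: 100.3
[(57, 9), (59, 8), (58, 8), (56, 8)]
chi 119.9 torque [-0.46  0.42  0.19] axis 0.41
t: 37.62
eef_pos: [0.5992, 0.0323, 0.2949]
tool_rot: [0.001, -0.319, 0.948, -0.001]
contact_force: [-3.2, 1.0, 6.4]
gripper_width: 0.511
grasp_force: 110.5
[(16, 8), (15, 8), (14, 7), (17, 6)]
chi 138.9 torque [-1.17 -0.05 -0.2 ] axis 0.32
bar [(np.float32(15.5), [3.9000000953674316, 12.800000190734863], 60.5)]
bar2 [(np.float32(15.5), [3.9000000953674316, 12.800000190734863], 60.5), (np.float32(11.3), [6.400000095367432, 8.5], 21.4), (np.float32(6.5), [-17.600000381469727, -6.800000190734863], 61.3), (np.float32(10.0), [-4.5, 4.199999809265137], 22.5), (np.float32(6.8), [4.400000095367432, -14.899999618530273], 15.9), (np.float32(6.5), [9.800000190734863, -11.699999809265137], 43.5), (np.float32(12.2), [-9.199999809265137, 16.399999618530273], 22.2), (np.float32(6.9), [3.5, -13.100000381469727], 15.5)]
```

```bash
python3 -m pendant '[[0.064,0,0,0,0],[0.064,0,0,0,0],[0.064,0,0,0,0],[0.064,0,0,0,7],[0.064,0,0,0,7],[0.064,0,0,0,7],[0.064,0,0,0,7],[0.064,0,0,0,7],[0.064,0,0,0,7],[0.064,0,0,0,7],[0.064,0,0,0,7],[0.064,0,0,0,0]]'
python3 -m pendant '[[0.04,0,0,0,0],[0.04,0,0,0,0],[0.04,0,0,0,0],[0.04,0,0,0,0],[0.04,0,0,0,0],[0.04,0,0,0,0],[0.04,0,0,0,0]]';python3 s.py
python3 -m pendant '[[0.04,0,0,0,-5],[0.04,0,0,0,-5],[0.04,0,0,0,-5],[0.04,0,0,0,-5],[0.04,0,0,0,-5],[0.04,0,0,0,-5],[0.04,0,0,0,-5],[0.04,0,0,0,-5],[0.04,0,0,0,-5],[0.04,0,0,0,-5],[0.04,0,0,0,-5],[0.04,0,0,0,0]]';python3 s.py;python3 ang.py|grep bar2
```

```text
t: 38.87
eef_pos: [0.5986, 0.0324, 0.2927]
tool_rot: [0.0, 0.166, 0.986, -0.0]
contact_force: [-0.4, 0.3, -0.7]
gripper_width: 0.752
grasp_force: 0.0
t: 39.45
eef_pos: [0.5984, 0.0318, 0.2935]
tool_rot: [-0.0, 0.163, 0.987, -0.001]
contact_force: [-4.8, -1.4, 11.2]
gripper_width: 0.529
grasp_force: 98.2
[(16, 6), (15, 5), (17, 5), (23, 5)]
chi 83.1 torque [-0.64  1.04 -0.13] axis 0.25
t: 40.5
eef_pos: [0.5991, 0.0317, 0.2924]
tool_rot: [0.001, -0.312, 0.95, -0.0]
contact_force: [2.9, 1.6, -3.1]
gripper_width: 0.513
grasp_force: 112.7
[(14, 8), (12, 8), (11, 7), (13, 7)]
chi 138.0 torque [-1.02 -1.2  -0.31] axis 0.05
bar2 [(np.float32(14.0), [3.4000000953674316, 11.899999618530273], 59.6), (np.float32(5.3), [15.5, -8.5], 35.9), (np.float32(12.0), [6.099999904632568, 8.399999618530273], 21.7), (np.float32(6.9), [-18.0, -6.800000190734863], 60.7), (np.float32(10.2), [-4.900000095367432, 4.099999904632568], 22.4), (np.float32(7.0), [4.0, -15.100000381469727], 15.3), (np.float32(6.6), [9.5, -11.899999618530273], 43.1), (np.float32(12.5), [-9.300000190734863, 16.399999618530273], 22.4), (np.float32(5.0), [4.300000190734863, -12.899999618530273], 15.5), (np.float32(5.4), [8.600000381469727, -10.399999618530273], 42.2), (np.float32(5.1), [2.5, -4.300000190734863], 20.9)]
```

```bash
python3 -m pendant '[[0.062,0,0,0,0],[0.062,0,0,0,0],[0.062,0,0,0,0],[0.062,0,0,-0.04,0],[0.03,0,0,-0.04,0],[0.03,0.0085,0.0087,0,0],[0.03,0,0,0,7],[0.03,0,0,0,7],[0.03,0,0,0,6],[0.03,0,0,0,0],[0.03,0,0,0,0]]' 25
python3 -m pendant '[[0.03,0,0,0.03,0],[0.03,0,0,0.022,0],[0.03,0,0,0,0],[0.03,0,0,0,0]]'
python3 -m pendant '[[0.008,0,0,0,0],[0.008,0,0,0,0],[0.008,0,0,0,0],[0.008,0,0,0,0],[0.008,0,0,0,0],[0.008,0,0,0,-3],[0.008,0,0,0,-3],[0.008,0,0,0,-3],[0.008,0,0,0,0],[0.008,0,0,0,0]]';python3 s.py
```

```text
t: 41.67
eef_pos: [0.5862, 0.0344, 0.3724]
tool_rot: [-0.0, -0.142, 0.99, -0.0]
contact_force: [0.7, -0.0, 0.3]
gripper_width: 0.354
grasp_force: 0.0
t: 42.0
eef_pos: [0.5861, 0.0338, 0.3195]
tool_rot: [-0.001, -0.141, 0.99, 0.0]
contact_force: [-0.2, 0.0, -0.3]
gripper_width: 0.355
grasp_force: 0.0
t: 42.83
eef_pos: [0.5868, 0.0348, 0.3215]
tool_rot: [0.001, -0.218, 0.976, 0.0]
contact_force: [-1.2, 1.6, 5.7]
gripper_width: 0.159
grasp_force: 43.3
[(16, 5), (12, 5), (11, 5), (14, 4)]
chi 126.9 torque [-0.29 -0.07 -0.33] axis -0.17
```

```bash
python3 -m pendant '[[0.032,0,0,0,0],[0.032,0,0,0,0],[0.032,0,0,0,0],[0.032,0,0,-0.03,0],[0.062,0,0,-0.03,0],[0.062,0,0,-0.017,0],[0.062,0,0,0,7],[0.062,0,0,0,7],[0.062,0,0,0,7],[0.062,0,0,0,7],[0.062,0,0,0,7],[0.062,0,0,0,5]]'; python3 -m pendant '[[0.062,0.04,0,0,0],[0.062,0,0,0,0],[0.062,0,0,0,0],[0.062,0,0,0,0]]'; python3 ang.py|egrep -v 'dial'; python3 tip.py
```

```text
t: 43.88
eef_pos: [0.5864, 0.0339, 0.3971]
tool_rot: [-0.0, 0.133, 0.991, -0.0]
contact_force: [-0.2, 1.1, 0.5]
gripper_width: 0.727
grasp_force: 0.0
t: 44.22
eef_pos: [0.5479, 0.0442, 0.3975]
tool_rot: [0.0, 0.129, 0.992, -0.0]
contact_force: [-0.5, 0.0, -0.4]
gripper_width: 0.727
grasp_force: 0.0
[0.5484 0.044  0.3976] [5.000e-04 1.297e-01 9.916e-01 0.000e+00]
bar [(np.float32(21.6), [-5.5, 2.700000047683716], 33.7)]
clip [(np.float32(15.5), [31.899999618530273, 17.200000762939453], 32.9), (np.float32(14.8), [29.100000381469727, 21.899999618530273], 32.7), (np.float32(16.0), [-11.100000381469727, 40.900001525878906], 12.3), (np.float32(9.3), [34.0, -24.399999618530273], 55.1), (np.float32(9.5), [9.899999618530273, -40.400001525878906], 11.8), (np.float32(11.0), [18.600000381469727, -37.20000076293945], 25.1), (np.float32(10.7), [27.399999618530273, -31.399999618530273], 40.2)]
ring [(12, 6), (11, 6), (13, 6), (14, 6)]
pointer_tip 0.9 [17.  13.5 37.5] 38.6 21.7
clip_mark 0.87 [28.9 19.6  8. ] 34.0 34.9
adjuster_grip 0.58 [ 3.1 -0.1 53. ] -1.6 3.1
bar2 [(np.float32(7.0), [-8.199999809265137, 10.300000190734863], 42.9), (np.float32(6.5), [5.0, -10.100000381469727], 27.8), (np.float32(23.6), [13.399999618530273, -14.0], 42.9), (np.float32(6.0), [9.5, -6.199999809265137], 54.9), (np.float32(21.6), [-5.5, 2.700000047683716], 33.7), (np.float32(5.1), [-7.300000190734863, -13.5], 25.5), (np.float32(5.8), [5.699999809265137, -11.899999618530273], 28.6), (np.float32(6.8), [10.899999618530273, -7.5], 55.0), (np.float32(24.5), [-4.699999809265137, 2.799999952316284], 33.6)]
18.5 dark 29.0 42.0 35.5 42 195
19.5 dark 29.0 40.5 34.75 50 197
20.5 dark 29.75 40.0 34.875 44 198
21.2 dark 30.5 39.0 34.75 55 199
```

```bash
python3 -m pendant '[[0.03,-0.02,0,0,-6.5],[0.03,0,0,0,-6.5],[0.03,0,0,0,-6.5],[0.03,0,0,0,-6.5],[0.03,0,0,0,-6.5],[0.03,0,0,0,-6.3]]' 25
python3 -c "
from h import *
o=bot.get_obs();T=R.from_quat(np.roll(o['tool_rot'],-1)).as_matrix();print((T.T@(np.array([.587,.034,.3205])-o['eef_pos'])).round(4))
exec(open('s.py').read())"
```

```text
t: 44.97
eef_pos: [0.5676, 0.039, 0.3972]
tool_rot: [0.0, -0.21, 0.978, 0.0]
contact_force: [-0.9, -0.8, -0.5]
gripper_width: 0.35
grasp_force: 0.0
[-0.0156 -0.0126  0.0767]
[(14, 7), (15, 6), (13, 6), (12, 6)]
chi 126.4 torque [-0.01  0.    0.04] axis 0.04
```

```bash
python3 -m pendant '[[0.03,-0.0156,-0.0126,0,1.2],[0.03,0,0,0.03,0],[0.03,0,0,0.03,0],[0.03,0,0,0.016,0],[0.03,0,0,0,0],[0.008,0,0,0,0],[0.008,0,0,0,0],[0.008,0,0,0,0],[0.008,0,0,0,0],[0.008,0,0,0,0],[0.008,0,0,0,0]]';python3 s.py
python3 -m pendant '[[0.032,0,0,0,0],[0.032,0,0,0,0],[0.032,0,0,0,0],[0.032,0,0,-0.03,0],[0.062,0,0,-0.03,0],[0.062,0.04,0,-0.015,0],[0.062,0,0,0,0],[0.062,0,0,0,0],[0.062,0,0,0,0],[0.062,0,0,0,0]]';python3 ang.py|egrep -v 'dial|bar2'; python3 tip.py
```

```text
t: 45.93
eef_pos: [0.5863, 0.0345, 0.3215]
tool_rot: [0.0, -0.197, 0.98, 0.0]
contact_force: [0.3, 2.7, -8.3]
gripper_width: 0.169
grasp_force: 25.2
[(12, 5), (14, 5), (11, 5), (15, 5)]
chi 124.6 torque [ 0.28 -0.1  -0.19] axis -0.3
t: 46.82
eef_pos: [0.551, 0.0191, 0.3958]
tool_rot: [0.0, -0.197, 0.98, 0.0]
contact_force: [-0.7, -0.1, 0.4]
gripper_width: 0.727
grasp_force: 0.0
[0.551  0.0192 0.3956] [-0.000e+00 -1.973e-01  9.803e-01  3.000e-04]
bar [(np.float32(19.5), [6.900000095367432, -7.400000095367432], 31.4), (np.float32(12.0), [1.2000000476837158, 13.5], 163.9), (np.float32(29.4), [2.700000047683716, -4.800000190734863], 31.3)]
clip [(np.float32(15.3), [28.299999237060547, 21.899999618530273], 31.8), (np.float32(12.2), [7.800000190734863, -42.0], 10.3), (np.float32(10.8), [17.600000381469727, -38.70000076293945], 25.5), (np.float32(15.7), [30.899999618530273, 16.899999618530273], 33.0), (np.float32(12.2), [27.0, -32.400001525878906], 41.2), (np.float32(10.4), [34.20000076293945, -24.100000381469727], 54.9), (np.float32(9.5), [-12.5, 39.70000076293945], 18.1)]
ring [(14, 5), (15, 5), (13, 5), (16, 5)]
pointer_tip 0.86 [17.  11.8 37.5] 34.7 20.7
clip_mark 0.87 [29.5 20.4  8. ] 34.7 35.9
adjuster_grip 0.58 [-0.3 -0.2 53. ] -139.2 0.4
18.5 dark 25.5 78.0 51.75 16 172
19.5 dark 25.75 75.0 50.375 10 172
20.5 dark 26.25 72.25 50.21165644171779 9 173
21.2 dark 26.75 71.25 50.599624060150376 39 174
```

```bash
python3 -m pendant '[[0.062,-0.0245,-0.0034,0,-3],[0.062,-0.0257,-0.002,0,0],[0.062,0,0,0.03,0],[0.062,0,0,0.03,0],[0.062,0,0,0.03,0],[0.062,0,0,0.013,0],[0.062,0,0,0,0],[0.062,0,0,0,0]]' 100
python3 -m pendant '[[0.04,0,0,0,0],[0.04,0,0,0,0],[0.04,0,0,0,0],[0.04,0,0,0,0],[0.04,0,0,0,0],[0.04,0,0,0,0],[0.04,0,0,0,0]]';python3 s.py
python3 -m pendant '[[0.04,0,0,0,5],[0.04,0,0,0,5],[0.04,0,0,0,5],[0.04,0,0,0,5],[0.04,0,0,0,5],[0.04,0,0,0,0]]';python3 s.py
```

```text
t: 47.73
eef_pos: [0.5987, 0.035, 0.2931]
tool_rot: [-0.0, -0.223, 0.975, 0.0]
contact_force: [1.3, 0.1, 0.3]
gripper_width: 0.722
grasp_force: 0.0
t: 48.32
eef_pos: [0.5997, 0.0337, 0.2963]
tool_rot: [0.002, -0.222, 0.975, -0.002]
contact_force: [-0.8, -4.8, 7.8]
gripper_width: 0.519
grasp_force: 98.2
[(10, 6), (11, 6), (9, 6), (12, 5)]
chi 127.4 torque [-0.96  0.28  0.17] axis 0.59
t: 48.87
eef_pos: [0.5997, 0.0337, 0.2979]
tool_rot: [0.003, -0.004, 1.0, -0.002]
contact_force: [-8.7, -10.0, 21.5]
gripper_width: 0.508
grasp_force: 102.8
[(41, 6), (42, 5), (43, 5), (40, 5)]
chi 102.4 torque [0.01 1.39 0.9 ] axis 0.93
```

```bash
python3 -m pendant '[[0.056,0,0,0,0],[0.056,0,0,0,0],[0.056,0,-0.002,0.0015,0],[0.04,0,0,0,0],[0.04,0,0,0,0],[0.04,0,0,0,0],[0.04,0,0,0,0],[0.04,0,0,0,0],[0.04,0,0,0,0]]'
python3 -m pendant '[[0.04,0,0,0,5],[0.04,0,0,0,5],[0.04,0,0,0,5],[0.04,0,0,0,5],[0.04,0,0,0,5],[0.04,0,0,0,2],[0.04,0,0,0,0]]';python3 s.py;python3 ang.py|grep bar2
```

```text
t: 49.67
eef_pos: [0.5989, 0.0324, 0.2932]
tool_rot: [0.0, -0.006, 1.0, -0.001]
contact_force: [-4.9, -3.5, 13.6]
gripper_width: 0.519
grasp_force: 99.2
t: 50.25
eef_pos: [0.5993, 0.0318, 0.2897]
tool_rot: [0.001, 0.227, 0.974, 0.001]
contact_force: [5.5, -4.6, -16.8]
gripper_width: 0.514
grasp_force: 111.5
[(18, 9), (19, 9), (20, 9), (17, 8)]
chi 75.6 torque [ 1.45 -2.55  1.01] axis 0.06
bar2 [(np.float32(6.2), [-8.100000381469727, 12.399999618530273], 38.1), (np.float32(6.0), [-2.700000047683716, 14.699999809265137], 9.8), (np.float32(7.4), [12.5, 1.2999999523162842], 31.7), (np.float32(5.6), [-4.300000190734863, -8.899999618530273], 30.0), (np.float32(6.4), [7.699999809265137, -3.200000047683716], 53.1), (np.float32(5.4), [3.299999952316284, -6.699999809265137], 24.2), (np.float32(19.5), [-3.4000000953674316, 7.5], 31.3), (np.float32(5.5), [-17.399999618530273, -5.099999904632568], 61.4), (np.float32(8.9), [16.100000381469727, -2.200000047683716], 31.8), (np.float32(6.6), [-4.199999809265137, -14.5], 30.4), (np.float32(7.7), [10.199999809265137, -7.599999904632568], 53.0), (np.float32(5.9), [5.199999809265137, -11.699999809265137], 24.2), (np.float32(23.5), [-3.0, 5.300000190734863], 31.3)]
```

```bash
python3 -m pendant '[[0.064,0,0,0,0],[0.064,0,0,0,0],[0.064,0,0,0,0],[0.064,0,0,-0.001,-7],[0.064,0,0,0,-7],[0.064,0,0,0,-7],[0.064,0,0,0,-7],[0.064,0,0,0,-7],[0.064,0,0,0,-7],[0.064,0,0,0,-7],[0.064,0,0,0,-7],[0.064,0,0,0,-2]]'
python3 -m pendant '[[0.064,0,0,0,0],[0.04,0,0,0,0],[0.04,0,0,0,0],[0.04,0,0,0,0],[0.04,0,0,0,0],[0.04,0,0,0,0],[0.04,0,0,0,0],[0.04,0,0,0,0]]' 110;python3 s.py
python3 -m pendant '[[0.04,0,0,0,4],[0.04,0,0,0,4],[0.04,0,0,0,4],[0.04,0,0,0,0]]';python3 s.py
```

```text
t: 51.5
eef_pos: [0.5985, 0.033, 0.2928]
tool_rot: [0.0, -0.277, 0.961, 0.0]
contact_force: [-0.7, -0.1, 0.6]
gripper_width: 0.752
grasp_force: 0.0
t: 52.17
eef_pos: [0.5989, 0.0326, 0.2943]
tool_rot: [0.0, -0.272, 0.962, -0.001]
contact_force: [-3.8, -3.8, 12.4]
gripper_width: 0.521
grasp_force: 107.8
[(16, 6), (15, 6), (14, 6), (17, 5)]
chi 133.4 torque [-0.82  0.78  0.03] axis 0.45
t: 52.55
eef_pos: [0.599, 0.0332, 0.2957]
tool_rot: [0.001, -0.169, 0.986, -0.001]
contact_force: [-7.2, -6.6, 22.8]
gripper_width: 0.51
grasp_force: 104.6
[(3, 8), (4, 7), (2, 7), (1, 7)]
chi 121.4 torque [0.57 1.74 0.69] axis 0.53
```

```bash
python3 -m pendant '[[0.04,0,0,0,3],[0.04,0,0,0,0]]';python3 s.py
python3 -m pendant '[[0.04,0,0,0,3],[0.04,0,0,0,0]]';python3 s.py;python3 -m pendant '[[0.04,0,0,0,2],[0.04,0,0,0,0]]';python3 s.py
```

```text
t: 52.77
eef_pos: [0.5988, 0.0331, 0.2969]
tool_rot: [0.001, -0.144, 0.99, -0.002]
contact_force: [-12.7, -5.9, 32.3]
gripper_width: 0.505
grasp_force: 107.6
[(1, 8), (0, 7), (2, 7), (59, 7)]
chi 118.4 torque [-1.06  2.43 -0.1 ] axis 0.58
t: 52.98
eef_pos: [0.5987, 0.0335, 0.297]
tool_rot: [0.001, -0.12, 0.993, -0.002]
contact_force: [-12.4, -7.6, 32.4]
gripper_width: 0.512
grasp_force: 109.7
[(59, 7), (0, 6), (58, 6), (1, 6)]
chi 115.7 torque [-0.83  2.44  1.84] axis 2.23
t: 53.2
eef_pos: [0.5993, 0.0334, 0.2964]
tool_rot: [0.003, -0.103, 0.995, -0.002]
contact_force: [-5.7, -3.2, 24.0]
gripper_width: 0.507
grasp_force: 121.0
[(59, 5), (57, 5), (58, 5), (0, 5)]
chi 113.7 torque [-1.98  1.03  1.49] axis 2.28
```

Torque rose well above the ring's own drag with the angle stopped at 0, so it's firm. Releasing and checking.

```bash
python3 -m pendant '[[0.066,0,0,0,0],[0.066,0,0,0,0],[0.066,0,0,0,0],[0.066,0,0,0,0],[0.066,0,0,-0.04,0],[0.066,0,0,-0.04,0],[0.066,0,0,-0.025,7],[0.066,0,0,0,7],[0.066,0,0,0,7],[0.066,0,0,0,7]]'; python3 -m pendant '[[0.066,0.04,0,0,0],[0.066,0.01,0,0,0],[0.066,0,0,0,0],[0.066,0,0,0,0],[0.066,0,0,0,0]]'; python3 ang.py|egrep -v 'dial|bar2'; python3 tip.py
```

```text
t: 54.08
eef_pos: [0.5985, 0.0327, 0.3978]
tool_rot: [0.0, 0.145, 0.989, 0.0]
contact_force: [1.1, -0.2, -0.7]
gripper_width: 0.776
grasp_force: 0.0
t: 54.5
eef_pos: [0.5513, 0.0462, 0.3975]
tool_rot: [0.0, 0.142, 0.99, 0.0]
contact_force: [-0.5, -0.6, -0.7]
gripper_width: 0.773
grasp_force: 0.0
[0.5515 0.0461 0.3975] [3.000e-04 1.420e-01 9.899e-01 2.000e-04]
bar [(np.float32(24.2), [-0.6000000238418579, 6.099999904632568], 30.8)]
clip [(np.float32(15.3), [31.399999618530273, 17.299999237060547], 33.0), (np.float32(15.6), [28.399999618530273, 21.700000762939453], 32.4), (np.float32(12.6), [33.599998474121094, -24.200000762939453], 54.0), (np.float32(11.9), [8.5, -40.599998474121094], 10.9), (np.float32(8.0), [-5.400000095367432, 42.29999923706055], 6.5), (np.float32(9.7), [26.100000381469727, -32.0], 39.9), (np.float32(10.2), [18.100000381469727, -37.20000076293945], 25.7)]
ring [(56, 5), (57, 5), (55, 5), (59, 5)]
pointer_tip 0.69 [17.9 12.8 37.5] 35.5 22.0
clip_mark 0.71 [29.1 18.1  8. ] 31.9 34.3
adjuster_grip 0.64 [ 0.8 -0.4 53. ] -27.6 0.9
18.5 dark 26.75 39.25 33.0 40 195
19.5 dark 27.25 38.25 32.75 44 197
20.5 dark 27.5 38.25 32.875 34 197
21.2 dark 28.25 37.0 32.625 61 197
```

```bash
python3 -c "
from station import bot
print(bot.hand_in())"
```

```text
the job is handed in; nothing more can be done
None
```

I've handed the job in at about 54.5 s: the pointer measures about 31–33° against the clip's 32.7°, the lock ring is firm on its stop, and the gripper is clear of everything. I had to do it twice: during the first retightening a finger knocked the adjuster about 10° off, possibly while the ring was clamping it. I backed the ring off again (about 74° this time, after 90° on the first pass), reset the pointer and retightened.

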